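# Scrape the sealer bed clean, load the patties and start

## Task

Draw the scraper out of its upright holder and use it to wipe every frozen chip off the sealer bed into the catch tray in front of it, without touching the chips with the fingers. Once the bed is clear, stand the scraper back in its holder, blade down, and lay all the waiting patties flat and side by side on the clean bed, well inside its edges. Last, press the start button fully down and let it come up again; leave the other things on the table where they are.

Things in the scene. Friction and masses are not known exactly. Their poses are not given: they have to be found in the camera images.
- bed: Fixed metal infeed bed; origin on the table, z up, +x away from the robot at yaw 0 (yaw varies by 7 degrees). Flat plate, top 60 mm up, x -110 to 140, y -125 to 125 mm. Lips 20 mm high, 5 mm thick stand on its two sides and its far (+x) edge, leaving y -120 to 120 and x up to 135 mm free; the edge towards the robot (x = -110 mm) is open.
- catch_tray (a point): Centre of the floor of the fixed dark steel catch tray, which stands on the table right below the bed's open edge. In the bed's frame the tray spans x -220 to -110 and y -140 to 140 mm; floor 4 mm thick, walls 40 mm high and 4 mm thick.
- holder: Fixed upright grey open-topped holder of the scraper. Origin under its centre on the table. Outside 42 (x) x 111 (y) x 70 mm high, walls and floor 5 mm, so the slot is 32 x 101 mm, long side along the holder's y; a 6 mm high foot flange lies around it. It and the control box may swap places.
- scraper: White plastic scraper, 160 g, standing blade down in the holder. Origin at the middle of the blade's lower edge, z up along the handle. Blade 85 mm long (y), 16 mm thick (x; 12 mm in the lowest 10 mm), z 0 to 60 mm; above it an upright handle 22 (x) x 32 (y) mm, z 60 to 150 mm. Grip it across the 22 mm at z 115 to 125 mm, gripper pointing down.
- control: Fixed grey control box, 110 x 110 x 70 mm high, origin under its centre; the start button's black housing is on its top.
- start (a joint): Travel of the spring start button, in m: 0 = up, 0.007 = fully down (needs about 5 N); springs back when released.
- start_top (a point): Centre of the top face of the round grey start button (36 mm across), pressed straight down.
- mat: Fixed thin white cutting mat, 150 (x) x 260 (y) x 3 mm, lying on the table; origin under its centre. The patties start on it.
- patty0: Small frozen burger patty, rigid brown-red disc 60 mm across and 20 mm thick, about 60 g, lying flat on the mat; origin at the centre of its underside, z up. Two or three patties are present.
- patty1: Small frozen burger patty, rigid brown-red disc 60 mm across and 20 mm thick, about 60 g, lying flat on the mat; origin at the centre of its underside, z up. Two or three patties are present.
- patty2: Small frozen burger patty, rigid brown-red disc 60 mm across and 20 mm thick, about 60 g, lying flat on the mat; origin at the centre of its underside, z up. Two or three patties are present.
- chip0: Loose frozen chip on the bed's plate, a hard brown-red block 30 (x) x 24 (y) x 16 (z) mm, about 12 g; origin at the centre of its underside. Four to six chips are present.
- chip1: Loose frozen chip on the bed's plate, a hard brown-red block 30 (x) x 24 (y) x 16 (z) mm, about 12 g; origin at the centre of its underside. Four to six chips are present.
- chip2: Loose frozen chip on the bed's plate, a hard brown-red block 30 (x) x 24 (y) x 16 (z) mm, about 12 g; origin at the centre of its underside. Four to six chips are present.
- chip3: Loose frozen chip on the bed's plate, a hard brown-red block 30 (x) x 24 (y) x 16 (z) mm, about 12 g; origin at the centre of its underside. Four to six chips are present.
- chip4: Loose frozen chip on the bed's plate, a hard brown-red block 30 (x) x 24 (y) x 16 (z) mm, about 12 g; origin at the centre of its underside. Four to six chips are present.
- chip5: Loose frozen chip on the bed's plate, a hard brown-red block 30 (x) x 24 (y) x 16 (z) mm, about 12 g; origin at the centre of its underside. Four to six chips are present.
- sanitiser: Bystander, loose: clear bottle of sanitiser, 60 mm across, 140 mm tall; origin at the centre of its underside (of the body).
- shaker: Bystander, loose: clear seasoning jar with a steel lid, 56 mm across, 100 mm tall; origin at the centre of its underside (of the body).
- bowl: Bystander, loose: steel bowl, 110 mm across, 50 mm tall; origin at the centre of its underside (of the body).
- roll: Bystander, loose: roll of paper labels lying flat, 86 mm across, 35 mm tall; origin at the centre of its underside (of the body).
- probe: Bystander, loose: grey thermometer lying down, body 100 (along its x) x 26 x 18 mm, with a thin steel spike 80 mm long at its +x end; origin under the middle of the 100 mm body.
Not all that is in view belongs to the job. What is shaped like the patty2 but blue or purple is not meant. Of the things that look like the scraper, the smaller one is meant.

How it is judged:
By the outcome, as a careful person would: the job done as asked, in the order asked, and still so for the second after the job is handed in, with the robot touching nothing.
Of chip0, chip1, chip2, chip3, chip4, chip5 only 4 to 6 are there at a start; the rules pass over those that are not, and their reading is None.
Of patty0, patty1, patty2 only 2 to 3 are there at a start; the rules pass over those that are not, and their reading is None.
At some moment in a run one of chip0, chip1, chip2, chip3, chip4, chip5, patty0, patty1, patty2 may be knocked a few centimetres aside while the robot is not near it.
It also fails if it takes over 210 s, if anything falls off the work surface, if the arm or the gripper's body presses on something with over 40 N, if the wrist force passes 120 N, or if a joint passes its speed limit or range.

## Robot

A 6-joint arm with a two-finger parallel gripper is mounted at the origin on the work surface. World frame = base frame: x ahead of the robot, y to its left, z up, the work surface at z = 0. Lengths are in m, angles in rad, forces in N, time in s.
With the tool pointing down it reaches from about 0.325 to 0.85 m from the base axis. Payload 15.5 kg.
Tool frame: the origin (TCP) lies between the finger pads; the fingertips stand 14 mm ahead of it and the grasp point (between the pads) lies 5 mm behind it (bot.nose_length is the distance from the TCP to the fingertips, in m); z points along the fingers, y is the line along which they close (so a half turn about z gives the same grasp; the last joint's range is limited). The gripper opens to 91 mm and grips with 3 to 60 N. Pads are 32 mm wide; open, the fingers measure 118 mm over their backs; the gripper's body (76 mm by 178 mm) begins 60 mm behind the grasp point.
Start: joints at [1.196, 0.494, 1.345, -0, 1.302, -0.096], TCP at [0.172, 0.601, 0.228] pointing down, gripper open.
Joint ranges: [-2.91, 2.91], [-0.82, 2.16], [0.22, 2.67], [-1.22, 4.37], [0.12, 2.79], [-3.08, 3.08]. Speed limits (rad/s): [1.89, 1.89, 2.57, 3.01, 3.01, 3.01].

## Interface

Orientations are given as a unit quaternion [w, x, y, z].
In Python, from station import bot gives the robot as it stands.
- The arm moves only by the shell command python3 -m crank 'ROWS' [FORCE]. ROWS is text: rows parted by semicolons, each of 7 numbers parted by spaces: the shift along the tool's x, y, z as a fraction of full scale, then the turn, a rotation vector about the tool's x, y, z as a fraction of full scale, then the opening, from 0 (shut) to 1 (fully open). In form: tx ty tz ax ay az fingers; .... A call has exactly 5 rows; each row shifts and turns the commanded pose from where the row before left it, along the tool's axes as they then stand; what a row does not reach is not made up. Full scale, the value 1, is 25 cm for a shift and 60 degrees for a turn. A row lasts 1/8 s, in which the tool goes at most 62.5 mm and 10.7 degrees, less where a joint would pass 70% of its speed; a pose out of reach is approached as far as the arm can. A call with a number of a shift or a turn outside -1 to 1 is refused whole. A call with a gripper value outside its range is refused whole. The fingers move at their own pace and stop on an object; FORCE is the grip in N (left out, the last holds). Time passes only in rows, so rows that do not move let the fingers close, or fill a call up. It gives the time, the measured TCP pose, the force, the opening and the grip force at its end, in the units of the state.
- bot.get_state(): the state, without advancing time (a new reading comes with each control period).
- bot.camera(name): name is "scene" or "top" or "wrist"; returns the picture (420x560x3 uint8, red, green, blue); there is no depth.
- bot.camera_model(name): a dict with "mtx" (3x3 intrinsics, pixels), "rvec" (rotation vector, rad) and "tvec" (3), from world to camera coordinates, as OpenCV has them. Camera axes: x right, y down, z forward; pixel columns grow to the right and rows downward; lengths in m; the calibration is good to about 2 mm. A picture is of the moment at which its call begins: read the wrist's pose just before it. camera_model takes no time and is no camera call; for the wrist camera it gives the pose at the moment of the call.
- bot.job_done(): hands the job in; it is judged then, once.
Trained networks look in the newest picture that a camera, given by its name, has taken for a name from the list of things; names that differ only in an ending like _2 or _b are one class to them, and where a whole thing is asked for, a point or a joint stands for the part that bears it (a point fixed in the world has none). Each returns a list of dicts, best first, with "conf" (0 to 1); they miss things now and then, are a little off and sometimes report something else, mostly with a low value. They report only what shows in the picture. A call takes as long as a camera call. They do not tell look-alikes from the thing itself.
- bot.spot_in(camera, query): "point" ([x, y, z] in m, in the coordinates of the camera as it stood for that picture, good to about 4 mm: the middle of the surface that is visible of it).
- bot.cut_out(camera, query): "pixels" (420x560 bool, what is visible of it).
The state is a dict: "time_s": time; "joint_positions": joint angles; "qd": joint speeds; "tau": joint torques, N m; "tcp_pos": TCP position; "tcp_rot": TCP orientation; "contact_force": force on the tool from outside, world axes, zero at the start; "ft_torque": the same for the moment, N m; "grip_width": finger opening in m; "gripper_force": force on a finger pad.
Only numpy, scipy, OpenCV 4.12 (cv2) and the standard library are available. Lean on these libraries where they do the work, as an engineer would, in place of code of your own. Each camera call takes 0.05 s, during which the arm holds its last target. There are 200 camera calls.

## Working session

There is one attempt and no reset: what is moved stays moved. The work goes in short steps, Python scripts to look and compute and a shell command to move; the robot and the scene stay as the last step left them, time stands still between calls to the robot, and variables do not carry over. Pictures are saved under pics/ and viewed, at most 14 in all, crops included, and the job is handed in when it is done.

```bash
ls; mkdir -p pics; cat > h.py <<'E'
import numpy as np, cv2
from station import bot
def snap(c,fn=None):
    im=bot.camera(c)
    if fn: cv2.imwrite('pics/'+fn,cv2.cvtColor(im,cv2.COLOR_RGB2BGR))
    return im
def cm(c):
    m=bot.camera_model(c); R=cv2.Rodrigues(np.array(m['rvec'],float))[0]
    return np.array(m['mtx'],float),R,np.array(m['tvec'],float).ravel()
def c2w(c,p):
    K,R,t=cm(c); return R.T@(np.array(p)-t)
def proj(c,P):
    K,R,t=cm(c); q=K@(R@np.array(P,float)+t); return q[:2]/q[2]
def ray(c,uv,z):
    K,R,t=cm(c); d=R.T@np.linalg.solve(K,[uv[0],uv[1],1]); o=-R.T@t
    return o+d*(z-o[2])/d[2]
E
python3 - <<'E'
from h import *
print(bot.get_state())
a=snap('scene','s0.png'); snap('top','t0.png')
for c in ('top','scene'):
    for q in ['bed','holder','scraper','control','start_top','mat','patty0','chip0','sanitiser','shaker','bowl','roll','probe']:
        r=bot.spot_in(c,q)
        print(c,q,[(round(d['conf'],2),np.round(c2w(c,d['point']),3).tolist()) for d in r])
E
```

```text
pics
{'time_s': 0.0, 'joint_positions': array([ 1.19651693e+00,  4.94157765e-01,  1.34613681e+00, -3.18079089e-06,
        1.30247387e+00, -9.55091091e-02]), 'qd': array([-0.00092985, -0.00074884, -0.00129688,  0.00025492, -0.00163214,
       -0.00021088]), 'tau': array([ 5.64624468e-03, -8.78858399e+01, -3.81863880e+01,  7.10886880e-02,
        5.33859374e-02, -1.30271624e-04]), 'tcp_pos': array([0.17185555, 0.60053621, 0.22735213]), 'tcp_rot': array([-1.35334989e-04,  1.38933803e-01,  9.90301496e-01, -5.72104953e-04]), 'contact_force': array([-0.36178259,  0.37332927, -0.02927884]), 'ft_torque': array([-0.0312438 , -0.01494843, -0.00453324]), 'gripper_force': 0.0, 'grip_width': 0.09137043299091231}
top bed [(0.85, [0.499, -0.049, 0.061])]
top holder [(0.84, [0.465, -0.379, 0.006]), (0.24, [0.427, 0.392, 0.022])]
top scraper [(0.55, [0.468, -0.371, 0.114])]
top control [(0.76, [0.63, 0.277, 0.067]), (0.69, [0.27, 0.378, 0.022]), (0.46, [0.458, 0.319, 0.021])]
top start_top []
top mat [(0.73, [0.457, 0.307, 0.003])]
top patty0 [(0.66, [0.427, 0.388, 0.025]), (0.58, [0.411, 0.231, 0.0
[... 708 characters left out ...]
op []
scene mat [(0.92, [0.463, 0.294, 0.001])]
scene patty0 [(0.77, [0.43, 0.379, 0.018]), (0.76, [0.415, 0.223, 0.019]), (0.72, [0.305, 0.221, 0.019]), (0.62, [0.306, 0.491, 0.017]), (0.56, [0.463, 0.303, 0.023])]
scene chip0 [(0.6, [0.534, -0.044, 0.075]), (0.52, [0.515, 0.006, 0.07]), (0.5, [0.591, -0.045, 0.07]), (0.43, [0.586, -0.12, 0.075])]
scene sanitiser []
scene shaker [(0.95, [0.373, -0.284, 0.077]), (0.16, [0.26, 0.384, 0.03])]
scene bowl [(0.62, [0.259, 0.386, 0.029]), (0.61, [0.668, -0.272, 0.034])]
scene roll [(0.64, [0.672, -0.274, 0.032]), (0.57, [0.43, 0.379, 0.017]), (0.31, [0.637, 0.269, 0.089])]
scene probe [(0.79, [0.573, 0.478, 0.019]), (0.47, [0.585, -0.122, 0.076])]
```

View pics/s0.png

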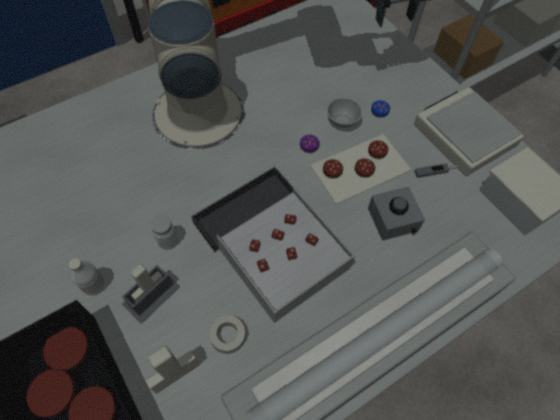

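View pics/t0.png

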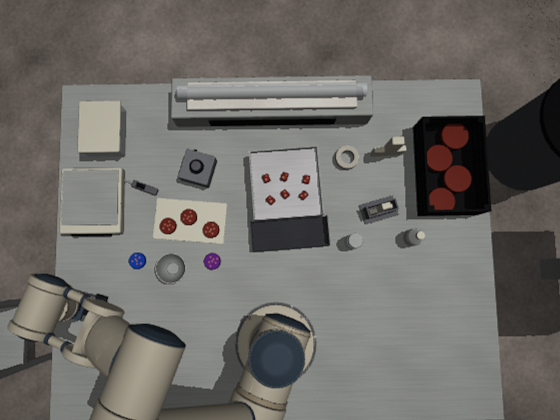

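The pictures show six chips on the bed (top px ~265-308, 177-200) and three red patties on the mat (168,226), (189,217), (211,230). The blue (137,261) and purple (212,261) discs are decoys. The holder with the small scraper is at (379,209), the larger look-alike at (395,146), and the control box at (196,167).

```bash
cat >> h.py <<'E'
from scipy.spatial.transform import Rotation as Ro
def pose():
    s=bot.get_state(); q=s['tcp_rot']; return s['tcp_pos'],Ro.from_quat([q[1],q[2],q[3],q[0]])
def tgt(psi): # tool down, tool y at yaw psi(deg)
    p=np.radians(psi); y=[np.cos(p),np.sin(p),0]; z=[0,0,-1]; return Ro.from_matrix(np.array([np.cross(y,z),y,z]).T)
def plan(wps,start=None):
    """wps: list of (pos,psi,nrows); prints rows"""
    p,R=pose() if start is None else (np.array(start[0],float),tgt(start[1]))
    for P,psi,n in wps:
        P=np.array(P,float);T=tgt(psi); rv=(R.inv()*T).as_rotvec(); step=(P-p)/n
        k=Ro.from_rotvec(rv/n); a=rv/n/np.radians(60)
        print('->',P,psi,'mm/row %.0f deg/row %.1f'%(np.linalg.norm(step)*1e3,np.degrees(np.linalg.norm(rv/n))))
        for i in range(n):
            print(' '.join('%.3f'%v for v in np.r_[R.inv().apply(step)/.25,a])); R=R*k
        p,R=P,T
def now():
    p,R=pose(); y=R.as_matrix()[:,1]; s=bot.get_state()
    print('t',round(s['time_s'],1),'p',np.round(p,4),'psi',round(np.degrees(np.arctan2(y[1],y[0])),2),'tilt',np.round(R.as_matrix()[:2,2],4),'F',np.round(s['contact_force'],1),'w',round(s['grip_width'],4),'g',round(s['gripper_force'],1),'q6',round(s['joint_positions'][5],2))
E
python3 - <<'E'
from h import *
K,R,t=cm('wrist'); print('wristcam pos',-R.T@t,'axes',np.round(R,2),K[0,0]); now()
im=snap('top')
def rect(q,z,n=1,c='top'):
    for d in bot.cut_out(c,q)[:n]:
        m=d['pixels'].astype(np.uint8); cn=max(cv2.findContours(m,0,2)[0],key=cv2.contourArea)[:,0].astype(float)
        w=np.array([ray(c,u,z)[:2] for u in cn],np.float32)
        r=cv2.minAreaRect(w); print(q,round(d['conf'],2),np.round(r[0],4),np.round(r[1],4),round(r[2],1))
rect('bed',.06);rect('holder',.07,2);rect('scraper',.15,2);rect('control',.07);rect('mat',.003);rect('catch_tray',.04)
plan([((.45,.35,.42),45,5),((.53,0,.42),10,7),((.42,-.30,.40),0,6)])
E
```

```text
wristcam pos [0.10495253 0.62123255 0.38555031] axes [[ 0.28  0.96  0.  ]
 [ 0.93 -0.27  0.25]
 [ 0.24 -0.07 -0.97]] 355.1020775950626
t 1.4 p [0.172  0.6009 0.228 ] psi 74.03 tilt [0.     0.0001] F [-0.7 -0.9 -0.1] w 0.0913 g 0.0 q6 -0.1
bed 0.68 [ 0.5187 -0.0451] [0.3718 0.2764] 3.9
holder 0.89 [ 0.4686 -0.3737] [0.0721 0.135 ] 13.9
holder 0.15 [0.4398 0.3001] [0.2539 0.1503] 85.6
scraper 0.8 [ 0.6813 -0.3974] [0.1183 0.0638] 89.2
scraper 0.72 [ 0.3551 -0.2648] [0.0497 0.058 ] 43.7
control 0.57 [0.6318 0.2726] [0.1195 0.1256] 73.3
mat 0.59 [0.4454 0.311 ] [0.2618 0.1569] 84.8
catch_tray 0.82 [ 0.5187 -0.0465] [0.3744 0.2799] 3.7
-> [0.45 0.35 0.42] 45 mm/row 84 deg/row 5.8
-0.269 -0.132 -0.154 -0.000 0.000 0.097
-0.281 -0.104 -0.154 -0.000 0.000 0.097
-0.290 -0.075 -0.154 -0.000 0.000 0.097
-0.296 -0.045 -0.154 -0.000 0.000 0.097
-0.299 -0.015 -0.154 -0.000 0.000 0.097
-> [0.53 0.   0.42] 10 mm/row 51 deg/row 5.0
-0.174 -0.109 0.000 0.000 0.000 0.083
-0.183 -0.094 0.000 0.000 0.000 0.083
-0.190 -0.077 0.000 0.000 0.000 0.083
-0.196 -0.060 0.000 0.000 0.000 0.083
-0.201 -0.043 0.000 0.000 0.000 0.083
-0.204 -0.025 0.000 0.000 0.000 0.083
-0.205 -0.008 0.000 0.000 0.000 0.083
-> [ 0.42 -0.3   0.4 ] 0 mm/row 53 deg/row 1.7
-0.184 -0.107 0.013 0.000 0.000 0.028
-0.187 -0.102 0.013 0.000 0.000 0.028
-0.190 -0.096 0.013 0.000 0.000 0.028
-0.193 -0.090 0.013 0.000 0.000 0.028
-0.195 -0.085 0.013 0.000 0.000 0.028
-0.198 -0.079 0.013 0.000 0.000 0.028
```

```bash
python3 - <<'E'
from h import *
plan([((.45,.35,.42),45,8),((.53,0,.42),10,7),((.42,-.32,.38),0,10)])
E
```

```text
-> [0.45 0.35 0.42] 45 mm/row 53 deg/row 3.6
-0.168 -0.082 -0.096 -0.000 0.000 0.060
-0.173 -0.072 -0.096 -0.000 0.000 0.060
-0.177 -0.060 -0.096 -0.000 0.000 0.060
-0.181 -0.049 -0.096 -0.000 0.000 0.060
-0.183 -0.038 -0.096 -0.000 0.000 0.060
-0.185 -0.026 -0.096 -0.000 0.000 0.060
-0.187 -0.014 -0.096 -0.000 0.000 0.060
-0.187 -0.002 -0.096 -0.000 0.000 0.060
-> [0.53 0.   0.42] 10 mm/row 51 deg/row 5.0
-0.174 -0.109 0.000 0.000 0.000 0.083
-0.183 -0.094 0.000 0.000 0.000 0.083
-0.190 -0.077 0.000 0.000 0.000 0.083
-0.196 -0.060 0.000 0.000 0.000 0.083
-0.201 -0.043 0.000 0.000 0.000 0.083
-0.204 -0.025 0.000 0.000 0.000 0.083
-0.205 -0.008 0.000 0.000 0.000 0.083
-> [ 0.42 -0.32  0.38] 0 mm/row 34 deg/row 1.0
-0.118 -0.066 0.016 0.000 0.000 0.017
-0.120 -0.063 0.016 0.000 0.000 0.017
-0.121 -0.061 0.016 0.000 0.000 0.017
-0.122 -0.059 0.016 0.000 0.000 0.017
-0.123 -0.057 0.016 0.000 0.000 0.017
-0.124 -0.055 0.016 0.000 0.000 0.017
-0.125 -0.053 0.016 0.000 0.000 0.017
-0.126 -0.051 0.016 0.000 0.000 0.017
-0.126 -0.048 0.016 0.000 0.000 0.017
-0.127 -0.046 0.016 0.000 0.000 0.017
```

```bash
python3 -m crank '-.168 -.082 -.096 0 0 .06 1;-.173 -.072 -.096 0 0 .06 1;-.177 -.06 -.096 0 0 .06 1;-.181 -.049 -.096 0 0 .06 1;-.183 -.038 -.096 0 0 .06 1'
python3 -m crank '-.185 -.026 -.096 0 0 .06 1;-.187 -.014 -.096 0 0 .06 1;-.187 -.002 -.096 0 0 .06 1;-.174 -.109 0 0 0 .083 1;-.183 -.094 0 0 0 .083 1'
python3 -m crank '-.19 -.077 0 0 0 .083 1;-.196 -.06 0 0 0 .083 1;-.201 -.043 0 0 0 .083 1;-.204 -.025 0 0 0 .083 1;-.205 -.008 0 0 0 .083 1' >/dev/null
python3 -m crank '0 0 0 0 0 0 1;0 0 0 0 0 0 1;0 0 0 0 0 0 1;0 0 0 0 0 0 1;0 0 0 0 0 0 1'
python3 - <<'E'
from h import *
now(); snap('wrist','w1.png')
for q in ['bed','chip0','catch_tray']:
    print(q,[(round(d['conf'],2),np.round(c2w('wrist',d['point']),3).tolist()) for d in bot.spot_in('wrist',q)])
E
```

```text
time_s: 2.38
tcp_pos: [0.3467, 0.4431, 0.3488]
tcp_rot: [0.0, 0.293, 0.956, 0.0]
contact_force: [-0.1, 0.7, 1.1]
grip_width: 0.0911
gripper_force: 0.0
time_s: 3.0
tcp_pos: [0.4741, 0.2491, 0.42]
tcp_rot: [0.0, 0.461, 0.887, 0.0]
contact_force: [1.1, 1.1, -0.3]
grip_width: 0.0908
gripper_force: 0.0
time_s: 4.25
tcp_pos: [0.5322, 0.0014, 0.42]
tcp_rot: [0.0, 0.64, 0.768, 0.0]
contact_force: [0.5, -0.7, -0.5]
grip_width: 0.0911
gripper_force: 0.0
t 4.2 p [0.5322 0.0014 0.42  ] psi 10.43 tilt [0.0001 0.    ] F [ 0.5 -0.7 -0.5] w 0.0911 g 0.0 q6 -0.29
bed [(0.94, [0.512, -0.025, 0.062])]
chip0 [(0.93, [0.514, 0.008, 0.078]), (0.87, [0.578, -0.117, 0.077]), (0.8, [0.59, -0.035, 0.077]), (0.67, [0.53, -0.037, 0.081]), (0.66, [0.527, -0.107, 0.077]), (0.65, [0.583, 0.028, 0.076])]
catch_tray [(0.9, [0.51, -0.029, 0.062])]
```

View pics/w1.png

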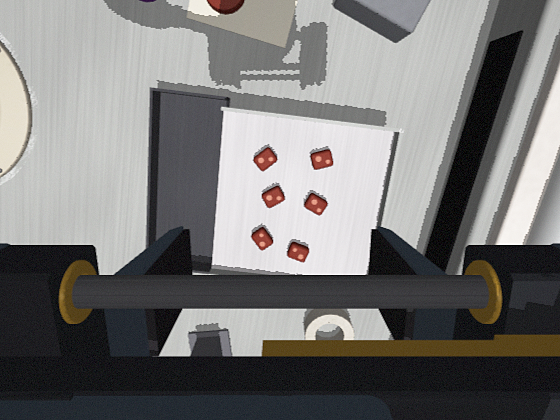

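The wrist picture shows the bed's left lip corners at about (222,108) and (399,131), with all six chips at (252-333, 147-262). The holder is at (208,345).

```bash
python3 - <<'E'
from h import *
a=ray('wrist',(222,107),.08);b=ray('wrist',(400,130),.08);c=ray('wrist',(213,270),.06)
d=b-a; print(a,b,c,np.linalg.norm(d),'yaw',np.degrees(np.arctan2(d[1],d[0])))
y=np.arctan2(d[1],d[0]);R=np.array([[np.cos(y),-np.sin(y)],[np.sin(y),np.cos(y)]])
print('origin',a[:2]-R@[-.11,.125],b[:2]-R@[.14,.125],'c in bed',R.T@(c[:2]-(a[:2]-R@[-.11,.125])))
E
```

```text
[0.44041288 0.07121787 0.08      ] [0.6841853  0.08493171 0.08      ] [ 0.45766414 -0.17575869  0.06      ] 0.24415786261038291 yaw 3.2198789856792263
origin [ 0.55726021 -0.04740632] [ 0.5514273  -0.04773446] c in bed [-0.10664813 -0.12255563]
```

```bash

python3 -m crank '-.118 -.066 .016 0 0 .017 1;-.12 -.063 .016 0 0 .017 1;-.121 -.061 .016 0 0 .017 1;-.122 -.059 .016 0 0 .017 1;-.123 -.057 .016 0 0 .017 1' >/dev/null
python3 -m crank '-.124 -.055 .016 0 0 .017 1;-.125 -.053 .016 0 0 .017 1;-.126 -.051 .016 0 0 .017 1;-.126 -.048 .016 0 0 .017 1;0 0 0 0 0 0 1' 
python3 - <<'E'
from h import *
now(); snap('wrist','w2.png')
for q in ['holder','scraper','shaker','sanitiser']:
    print(q,[(round(d['conf'],2),np.round(c2w('wrist',d['point']),3).tolist()) for d in bot.spot_in('wrist',q)])
E
```

```text
time_s: 5.7
tcp_pos: [0.4342, -0.2897, 0.3835]
tcp_rot: [-0.0, 0.701, 0.713, -0.0]
contact_force: [0.5, -0.0, -0.8]
grip_width: 0.0913
gripper_force: 0.0
t 5.7 p [ 0.4342 -0.2897  0.3835] psi 1.04 tilt [-0.0007  0.0002] F [ 0.5 -0.  -0.8] w 0.0913 g 0.0 q6 -0.72
holder [(0.6, [0.473, -0.368, 0.01])]
scraper [(0.92, [0.47, -0.369, 0.134]), (0.76, [0.677, -0.386, 0.064])]
shaker [(0.75, [0.364, -0.276, 0.104])]
sanitiser [(0.86, [0.375, -0.487, 0.109])]
```

View pics/w2.png

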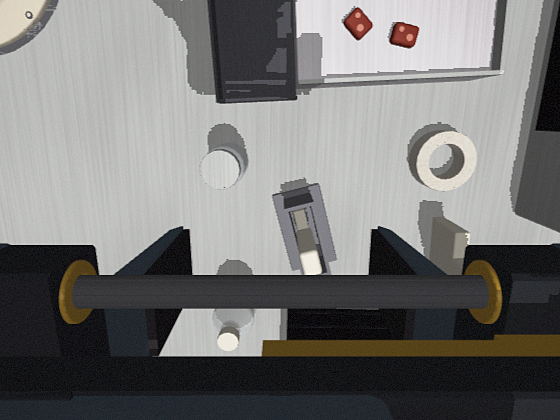

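```bash

python3 -m crank '.1 .03 0 0 0 0 1;.1 .03 0 0 0 0 1;.1 .03 0 0 0 0 1;0 0 0 0 0 0 1;0 0 0 0 0 0 1' 
python3 - <<'E'
from h import *
now(); im=snap('wrist')
K,R,t=cm('wrist')
for q in ['holder','scraper']:
    print(q,[(round(d['conf'],2),np.round(c2w('wrist',d['point']),3).tolist()) for d in bot.spot_in('wrist',q)])
u=proj('wrist',(.47,-.37,.1)); x0=int(u[0])-60;y0=int(u[1])-70; print(x0,y0)
c=im[y0:y0+140,x0:x0+120]; cv2.imwrite('pics/w3.png',cv2.cvtColor(cv2.resize(c,None,fx=4,fy=4,interpolation=cv2.INTER_CUBIC),cv2.COLOR_RGB2BGR))
E
```

```text
time_s: 6.58
tcp_pos: [0.456, -0.2126, 0.3841]
tcp_rot: [0.0, 0.699, 0.715, -0.0]
contact_force: [-0.2, -0.0, -0.2]
grip_width: 0.0913
gripper_force: 0.0
t 6.6 p [ 0.456  -0.2126  0.3841] psi 1.24 tilt [ 0.0002 -0.0004] F [-0.2 -0.  -0.2] w 0.0913 g 0.0 q6 -0.58
holder [(0.85, [0.473, -0.341, 0.008])]
scraper [(0.78, [0.469, -0.376, 0.154]), (0.65, [0.589, -0.039, 0.078])]
228 220
```

View pics/w3.png

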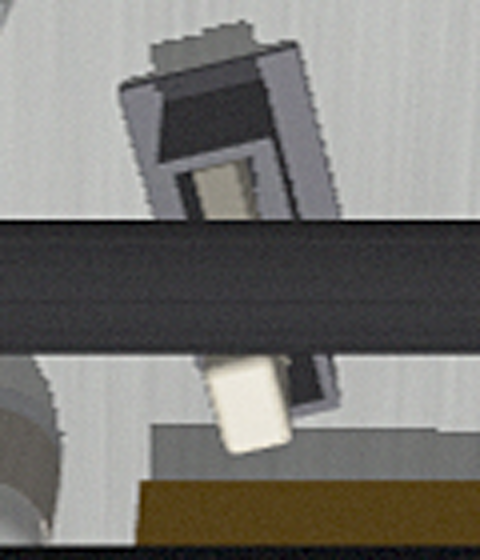

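```bash
python3 - <<'E'
from h import *
C=np.array([(206,367),(275,357),(291,440),(235,453)])/4+[228,220]-.4
W=np.array([ray('wrist',u,.155)[:2] for u in C]);print('handle',W,W.mean(0),[np.linalg.norm(W[i]-W[i-1]) for i in range(4)])
for i,j in((0,3),(1,2)): d=W[i]-W[j];print(np.degrees(np.arctan2(d[1],d[0])))
F=np.array([(120,88),(300,42)])/4+[228,220]; W=np.array([ray('wrist',u,.006)[:2] for u in F]);d=W[1]-W[0];print('flange',W,np.linalg.norm(d),np.degrees(np.arctan2(d[1],d[0])))
F=np.array([(158,162),(275,136)])/4+[228,220]; W=np.array([ray('wrist',u,.07)[:2] for u in F]);d=W[1]-W[0];print('rim',W,np.linalg.norm(d),np.degrees(np.arctan2(d[1],d[0])))
e=np.radians(14);print('holder ctr from rim',W.mean(0)-.0555*np.array([-np.sin(e),np.cos(e)]))
# w2 view check of handle: project
E
```

```text
handle [[ 0.4579237  -0.36911753]
 [ 0.47874889 -0.36532736]
 [ 0.48455073 -0.3936432 ]
 [ 0.46742736 -0.39852233]] [ 0.47216267 -0.38165261] [np.float64(0.03090245441104857), np.float64(0.02116728446760289), np.float64(0.028904115847949777), np.float64(0.01780493178826002)]
107.91088661554909
101.57947659330772
flange [[ 0.42313886 -0.33406929]
 [ 0.49421097 -0.31343424]] 0.07400710000702472 16.19010362488605
rim [[ 0.44056597 -0.33869941]
 [ 0.48189665 -0.32800671]] 0.042691444340463854 14.50501176033561
holder ctr from rim [ 0.47465798 -0.38720447]
```

```bash
python3 - <<'E'
from h import *
plan([((.473,-.382,.30),14.5,5),((.473,-.382,.12),14.5,5)])
E
```

```text
-> [ 0.473 -0.382  0.3  ] 14.5 mm/row 38 deg/row 2.7
-0.135 0.011 0.067 -0.000 0.000 -0.044
-0.136 0.005 0.067 -0.000 0.000 -0.044
-0.136 -0.002 0.067 -0.000 0.000 -0.044
-0.136 -0.008 0.067 -0.000 0.000 -0.044
-0.135 -0.014 0.067 -0.000 0.000 -0.044
-> [ 0.473 -0.382  0.12 ] 14.5 mm/row 36 deg/row 0.0
0.000 0.000 0.144 0.000 0.000 0.000
0.000 0.000 0.144 0.000 0.000 0.000
0.000 0.000 0.144 0.000 0.000 0.000
0.000 0.000 0.144 0.000 0.000 0.000
0.000 0.000 0.144 0.000 0.000 0.000
```

```bash
python3 -m crank '-.135 .011 .067 0 0 -.044 1;-.136 .005 .067 0 0 -.044 1;-.136 -.002 .067 0 0 -.044 1;-.136 -.008 .067 0 0 -.044 1;-.135 -.014 .067 0 0 -.044 1' >/dev/null
python3 -m crank '0 0 0 0 0 0 1;0 0 0 0 0 0 1;0 0 .1 0 0 0 1;0 0 .1 0 0 0 1;0 0 .1 0 0 0 1' >/dev/null
python3 - <<'E'
from h import *
now();snap('scene');snap('wrist','w4.png')
for c in('scene','wrist'): print([(round(d['conf'],2),np.round(c2w(c,d['point']),3).tolist()) for d in bot.spot_in(c,'scraper')])
plan([((.473,-.382,.12),14.5,4)])
E
```

```text
t 8.0 p [ 0.4733 -0.381   0.2254] psi 14.4 tilt [ 0.0011 -0.0009] F [-0.3 -0.4  0.2] w 0.0911 g 0.0 q6 -1.03
[(0.89, [0.483, -0.388, 0.063]), (0.74, [0.694, -0.423, 0.077])]
[(0.88, [0.47, -0.371, 0.156]), (0.69, [0.678, -0.379, 0.031]), (0.46, [0.643, -0.169, 0.023])]
-> [ 0.473 -0.382  0.12 ] 14.5 mm/row 27 deg/row 0.0
-0.001 -0.000 0.106 0.000 0.000 -0.000
-0.001 -0.000 0.106 0.000 0.000 -0.000
-0.001 -0.000 0.106 0.000 0.000 -0.000
-0.001 -0.000 0.106 0.000 0.000 -0.000
```

View pics/w4.png

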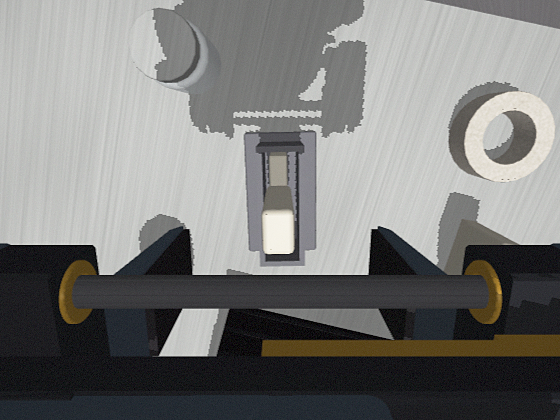

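Yaw agrees with the holder. The handle top spans about (262-295, 209-253) and the holder rim (256-305, 142-265).

```bash
python3 - <<'E'
from h import *
p,R=pose()
f=lambda u,z:(R.as_matrix().T@(ray('wrist',u,z)-p))[:2]
print('tool-frame: handle',f((262,209),.155),f((295,253),.155),'rim',f((256,142),.07),f((305,265),.07))
E
```

```text
tool-frame: handle [ 0.0125487  -0.01140397] [-0.01867674  0.01085324] rim [ 0.05097928 -0.02031616] [-0.06420165  0.02425434]
```

```bash
python3 -m crank '-.004 0 .106 0 0 0 1;-.004 0 .106 0 0 0 1;-.004 0 .106 0 0 0 1;0 0 .104 0 0 0 1;0 0 0 0 0 0 1' 
python3 -m crank '0 0 0 0 0 0 0;0 0 0 0 0 0 0;0 0 0 0 0 0 0;0 0 0 0 0 0 0;0 0 0 0 0 0 0' 35
python3 -m crank '0 0 0 0 0 0 0;0 0 0 0 0 0 0;0 0 0 0 0 0 0;0 0 0 0 0 0 0;0 0 0 0 0 0 0' 
python3 -c "
from h import *
now()"
```

```text
time_s: 8.8
tcp_pos: [0.4737, -0.3843, 0.1197]
tcp_rot: [-0.001, 0.613, 0.79, 0.0]
contact_force: [-0.7, 0.5, 0.8]
grip_width: 0.0911
gripper_force: 0.0
time_s: 9.43
tcp_pos: [0.4738, -0.3846, 0.1198]
tcp_rot: [0.0, 0.613, 0.79, -0.0]
contact_force: [-0.0, -0.6, 0.0]
grip_width: 0.0445
gripper_force: 0.0
time_s: 10.05
tcp_pos: [0.4738, -0.3845, 0.1196]
tcp_rot: [-0.0, 0.613, 0.79, -0.0]
contact_force: [-1.0, -0.0, -0.9]
grip_width: 0.0218
gripper_force: 35.0
t 10.1 p [ 0.4738 -0.3845  0.1196] psi 14.39 tilt [-0.0001  0.0001] F [-1.  -0.  -0.9] w 0.0218 g 35.0 q6 -1.03
```

```bash
python3 -m crank '0 0 -.1 0 0 0 0;0 0 -.1 0 0 0 0;0 0 -.1 0 0 0 0;0 0 -.1 0 0 0 0;0 0 -.1 0 0 0 0' 
python3 - <<'E'
import cv2
im=cv2.imread('pics/w1.png')[90:285,200:410]; cv2.imwrite('pics/w1c.png',cv2.resize(im,None,fx=3,fy=3,interpolation=cv2.INTER_CUBIC))
from h import *
now();snap('scene');print([(round(d['conf'],2),np.round(c2w('scene',d['point']),3).tolist()) for d in bot.spot_in('scene','scraper')])
E
```

```text
time_s: 10.68
tcp_pos: [0.4737, -0.3844, 0.2454]
tcp_rot: [-0.0, 0.613, 0.79, 0.0]
contact_force: [0.2, 0.1, -2.4]
grip_width: 0.0222
gripper_force: 35.0
t 10.7 p [ 0.4737 -0.3844  0.2454] psi 14.39 tilt [-0.0002  0.0002] F [ 0.2  0.1 -2.4] w 0.0222 g 35.0 q6 -1.03
[(0.72, [0.694, -0.422, 0.078]), (0.69, [0.483, -0.403, 0.154])]
```

View pics/w1c.png

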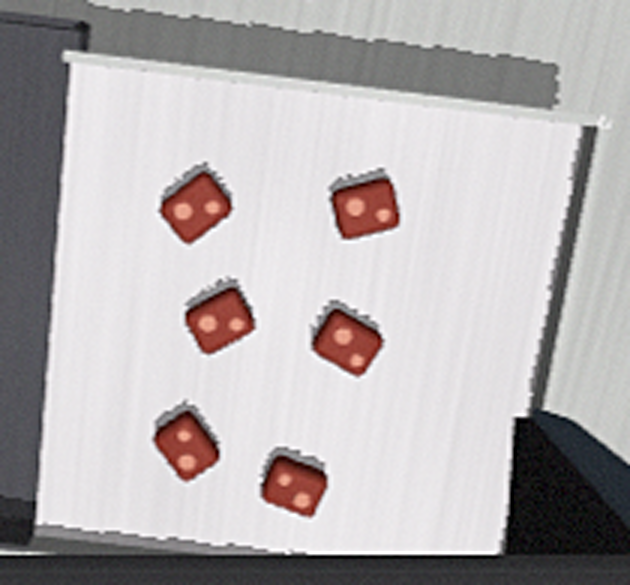

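```bash
python3 - <<'E'
from h import *
from scipy.optimize import least_squares
p,R=pose();K,Rc,t=cm('wrist'); o=-Rc.T@t
rel_o=R.inv().apply(o-p); rel_R=R.as_matrix().T@Rc.T   # cam axes in tool
T=tgt(10.43); P=np.array([.5322,.0014,.42]); O=P+T.apply(rel_o); M=T.as_matrix()@rel_R
def w(u,z):
    d=M@np.linalg.solve(K,[u[0]/3+200-.33,u[1]/3+90-.33,1]); return (O+d*(z-O[2])/d[2])[:2]
obs=[(w(u,z),ax,v) for u,z,ax,v in [((66,52),.08,1,.125),((340,85),.08,1,.125),((608,117),.08,1,.125),((68,80),.06,0,-.11),((52,300),.06,0,-.11),((38,500),.06,0,-.11),((582,130),.06,0,.135),((560,250),.06,0,.135),((530,408),.06,0,.135),((40,526),.06,1,-.12),((330,553),.06,1,-.12)]]
def f(q):
    c,s=np.cos(q[2]),np.sin(q[2]);Q=np.array([[c,s],[-s,c]])
    return [(Q@(a-q[:2]))[ax]-v for a,ax,v in obs]
r=least_squares(f,[.554,-.047,.06]);q=r.x;print(q,np.degrees(q[2]),np.round(np.array(r.fun)*1e3,1))
c,s=np.cos(q[2]),np.sin(q[2]);Q=np.array([[c,s],[-s,c]])
for u in [(197,207),(365,207),(220,322),(348,340),(187,443),(295,483)]: print('chip',np.round(Q@(w(u,.076)-q[:2]),3))
E
```

```text
[ 0.55630159 -0.0432411   0.06452284] 3.6968864640133177 [-3.  -2.8 -2.6 -0.1  0.1  0.6 -0.6 -0.1  0.2  2.9  5.5]
chip [-0.043  0.059]
chip [0.035 0.069]
chip [-0.026  0.006]
chip [0.036 0.004]
chip [-0.036 -0.057]
chip [ 0.02  -0.072]
```

```bash
cat >> h.py <<'E'
BO=np.array([.5563,-.0432]);BY=3.7
def bw(x,y,z):
    a=np.radians(BY);return np.r_[BO+[x*np.cos(a)-y*np.sin(a),x*np.sin(a)+y*np.cos(a)],z]
def inbed(P):
    a=np.radians(BY);d=np.array(P)[:2]-BO;return np.array([d[0]*np.cos(a)+d[1]*np.sin(a),-d[0]*np.sin(a)+d[1]*np.cos(a)])
E
python3 - <<'E'
from h import *
print(bw(.085,.07,0))
plan([(bw(.085,.07,.245),3.7,10),(bw(.085,.07,.177),3.7,5)])
E
```

```text
[0.63660557 0.03213934 0.        ]
-> [0.63660557 0.03213934 0.245     ] 3.7 mm/row 45 deg/row 1.1
0.146 0.104 0.001 0.000 0.000 0.018
0.148 0.101 0.001 0.000 0.000 0.018
0.149 0.099 0.001 0.000 0.000 0.018
0.151 0.096 0.001 0.000 0.000 0.018
0.153 0.093 0.001 0.000 0.000 0.018
0.155 0.090 0.001 0.000 0.000 0.018
0.156 0.087 0.001 0.000 0.000 0.018
0.158 0.084 0.001 0.000 0.000 0.018
0.160 0.081 0.001 0.000 0.000 0.018
0.161 0.078 0.001 0.000 0.000 0.018
-> [0.63660557 0.03213934 0.177     ] 3.7 mm/row 14 deg/row 0.0
0.000 0.000 0.054 0.000 0.000 0.000
0.000 0.000 0.054 0.000 0.000 0.000
0.000 0.000 0.054 0.000 0.000 0.000
0.000 0.000 0.054 0.000 0.000 0.000
0.000 0.000 0.054 0.000 0.000 0.000
```

```bash
python3 -m crank '.146 .104 0 0 0 .018 0;.148 .101 0 0 0 .018 0;.149 .099 0 0 0 .018 0;.151 .096 0 0 0 .018 0;.153 .093 0 0 0 .018 0' >/dev/null
python3 -m crank '.155 .09 0 0 0 .018 0;.156 .087 0 0 0 .018 0;.158 .084 0 0 0 .018 0;.16 .081 0 0 0 .018 0;.161 .078 0 0 0 .018 0' >/dev/null
python3 -m crank '0 0 0 0 0 0 0;0 0 0 0 0 0 0;0 0 .04 0 0 0 0;0 0 .04 0 0 0 0;0 0 .04 0 0 0 0'
python3 - <<'E'
from h import *
now();snap('scene','s1.png');snap('top')
for c in('scene','top'):
  for q in('chip0','scraper'): print(q,[(round(d['conf'],2),np.round(np.r_[inbed(c2w(c,d['point'])),c2w(c,d['point'])[2]],3).tolist()) for d in bot.spot_in(c,q)])
plan([(bw(.085,.07,.177),3.7,4)])
E
```

```text
time_s: 12.65
tcp_pos: [0.6352, 0.0322, 0.2136]
tcp_rot: [-0.0, 0.685, 0.729, -0.0]
contact_force: [0.3, -0.3, -2.4]
grip_width: 0.022
gripper_force: 35.0
t 12.7 p [0.6352 0.0322 0.2136] psi 3.55 tilt [-0.0007 -0.    ] F [ 0.3 -0.3 -2.4] w 0.022 g 35.0 q6 -0.11
chip0 [(0.59, [-0.041, 0.058, 0.074]), (0.53, [0.025, -0.082, 0.078]), (0.44, [0.038, 0.061, 0.074])]
scraper [(0.69, [0.114, -0.387, 0.08]), (0.56, [0.088, 0.054, 0.156]), (0.32, [0.095, -0.24, 0.035])]
chip0 [(0.41, [0.024, -0.076, 0.075])]
scraper [(0.82, [0.099, -0.373, 0.091])]
-> [0.63660557 0.03213934 0.177     ] 3.7 mm/row 10 deg/row 0.0
-0.001 0.001 0.038 0.000 0.000 -0.000
-0.001 0.001 0.038 0.000 0.000 -0.000
-0.001 0.001 0.038 0.000 0.000 -0.000
-0.001 0.001 0.038 0.000 0.000 -0.000
```

View pics/s1.png

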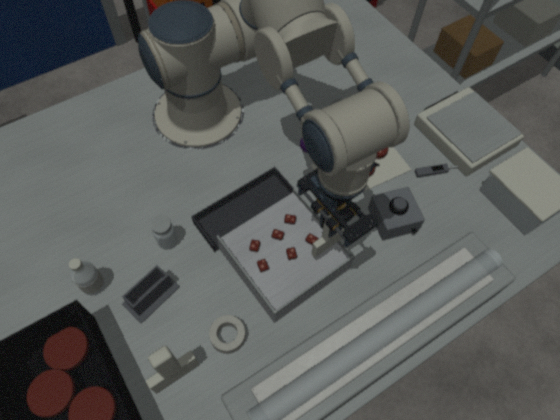

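The scraper hangs at (320,243), just beyond the far-left chip (312,239). All six chips are where I measured them, so I start the left stroke.

```bash
python3 -m crank '0 0 .038 0 0 0 0;0 0 .038 0 0 0 0;0 0 .038 0 0 0 0;0 0 .034 0 0 0 0;0 0 0 0 0 0 0'
python3 -m crank '0 -.059 0 0 0 0 0;0 -.059 0 0 0 0 0;0 -.059 0 0 0 0 0;0 -.059 0 0 0 0 0;0 -.059 0 0 0 0 0'
python3 -m crank '0 -.059 0 0 0 0 0;0 -.059 0 0 0 0 0;0 -.059 0 0 0 0 0;0 -.059 0 0 0 0 0;0 -.059 0 0 0 0 0' >/dev/null
python3 -m crank '0 -.059 0 0 0 0 0;0 -.059 0 0 0 0 0;0 -.059 0 0 0 0 0;0 -.059 0 0 0 0 0;0 -.059 0 0 0 0 0'
python3 - <<'E'
from h import *
now();snap('scene')
for c in('scene',):
  for q in('chip0','scraper'): print(q,[(round(d['conf'],2),np.round(np.r_[inbed(c2w(c,d['point'])),c2w(c,d['point'])[2]],3).tolist()) for d in bot.spot_in(c,q)])
p,_=pose()
plan([((p[0],p[1],.235),3.7,3),(bw(.085,-.07,.235),3.7,7),(bw(.085,-.07,.177),3.7,4)])
E
```

```text
time_s: 13.58
tcp_pos: [0.6351, 0.0328, 0.1768]
tcp_rot: [-0.001, 0.685, 0.729, -0.0]
contact_force: [-0.1, -0.1, -1.0]
grip_width: 0.0219
gripper_force: 35.0
time_s: 14.2
tcp_pos: [0.5613, 0.0281, 0.1779]
tcp_rot: [0.0, 0.685, 0.729, 0.0]
contact_force: [0.4, -0.1, -1.3]
grip_width: 0.0218
gripper_force: 35.0
time_s: 15.45
tcp_pos: [0.4138, 0.0188, 0.1777]
tcp_rot: [0.0, 0.685, 0.729, 0.0]
contact_force: [-1.3, 0.0, -2.9]
grip_width: 0.0222
gripper_force: 35.0
t 15.4 p [0.4138 0.0188 0.1777] psi 3.59 tilt [ 0.0001 -0.    ] F [-1.3  0.  -2.9] w 0.0222 g 35.0 q6 -0.16
chip0 [(0.67, [-0.03, -0.065, 0.075])]
scraper [(0.69, [0.113, -0.387, 0.082]), (0.64, [-0.132, 0.053, 0.11])]
-> [0.41417991 0.01886673 0.235     ] 3.7 mm/row 19 deg/row 0.0
-0.000 0.000 -0.076 0.000 0.000 -0.001
-0.000 0.000 -0.076 0.000 0.000 -0.001
-0.000 0.000 -0.076 0.000 0.000 -0.001
-> [ 0.64564009 -0.10756885  0.235     ] 3.7 mm/row 38 deg/row 0.0
-0.081 0.127 0.000 0.000 0.000 0.000
-0.081 0.127 0.000 0.000 0.000 0.000
-0.081 0.127 0.000 0.000 0.000 0.000
-0.081 0.127 0.000 0.000 0.000 0.000
-0.081 0.127 0.000 0.000 0.000 0.000
-0.081 0.127 0.000 0.000 0.000 0.000
-0.081 0.127 0.000 0.000 0.000 0.000
-> [ 0.64564009 -0.10756885  0.177     ] 3.7 mm/row 14 deg/row 0.0
0.000 0.000 0.058 0.000 0.000 0.000
0.000 0.000 0.058 0.000 0.000 0.000
0.000 0.000 0.058 0.000 0.000 0.000
0.000 0.000 0.058 0.000 0.000 0.000
```

```bash
python3 -m crank '0 0 -.076 0 0 0 0;0 0 -.076 0 0 0 0;0 0 -.076 0 0 0 0;-.081 .127 0 0 0 0 0;-.081 .127 0 0 0 0 0' >/dev/null
python3 -m crank '-.081 .127 0 0 0 0 0;-.081 .127 0 0 0 0 0;-.081 .127 0 0 0 0 0;-.081 .127 0 0 0 0 0;-.081 .127 0 0 0 0 0' >/dev/null
python3 -m crank '0 0 .058 0 0 0 0;0 0 .058 0 0 0 0;0 0 .058 0 0 0 0;0 0 .058 0 0 0 0;0 0 0 0 0 0 0' 
python3 -m crank '0 -.059 0 0 0 0 0;0 -.059 0 0 0 0 0;0 -.059 0 0 0 0 0;0 -.059 0 0 0 0 0;0 -.059 0 0 0 0 0' >/dev/null
python3 -m crank '0 -.059 0 0 0 0 0;0 -.059 0 0 0 0 0;0 -.059 0 0 0 0 0;0 -.059 0 0 0 0 0;0 -.059 0 0 0 0 0' >/dev/null
python3 -m crank '0 -.059 0 0 0 0 0;0 -.059 0 0 0 0 0;0 -.059 0 0 0 0 0;0 -.059 0 0 0 0 0;0 -.059 0 0 0 0 0'
python3 - <<'E'
from h import *
now();snap('scene','s2.png');snap('top')
for c in('scene','top'):
  for q in('chip0','scraper'): print(q,[(round(d['conf'],2),np.round(np.r_[inbed(c2w(c,d['point'])),c2w(c,d['point'])[2]],3).tolist()) for d in bot.spot_in(c,q)])
p,_=pose()
plan([((p[0],p[1],.235),3.7,3),(bw(.085,0,.235),3.7,7),(bw(.085,0,.177),3.7,4)])
E
```

```text
time_s: 17.48
tcp_pos: [0.6449, -0.1084, 0.1756]
tcp_rot: [-0.001, 0.685, 0.729, -0.0]
contact_force: [0.4, 0.2, -1.6]
grip_width: 0.0218
gripper_force: 35.0
time_s: 19.35
tcp_pos: [0.4236, -0.1226, 0.1767]
tcp_rot: [0.0, 0.685, 0.729, 0.0]
contact_force: [0.6, -0.3, -0.7]
grip_width: 0.0221
gripper_force: 35.0
t 19.4 p [ 0.4236 -0.1226  0.1767] psi 3.59 tilt [ 0.0001 -0.    ] F [ 0.6 -0.3 -0.7] w 0.0221 g 35.0 q6 -0.48
chip0 [(0.56, [0.038, -0.004, 0.07]), (0.21, [0.05, 0.514, 0.019])]
scraper [(0.94, [-0.13, -0.087, 0.099]), (0.74, [0.114, -0.387, 0.076]), (0.6, [0.096, -0.238, 0.036])]
chip0 [(0.57, [-0.026, 0.008, 0.074]), (0.53, [0.038, 0.003, 0.074])]
scraper [(0.56, [0.1, -0.371, 0.091])]
-> [ 0.42516505 -0.1226399   0.235     ] 3.7 mm/row 19 deg/row 0.0
-0.000 0.000 -0.078 0.000 0.000 -0.001
-0.000 0.000 -0.078 0.000 0.000 -0.001
-0.000 0.000 -0.078 0.000 0.000 -0.001
-> [ 0.64112283 -0.03771475  0.235     ] 3.7 mm/row 33 deg/row 0.0
0.040 0.126 0.000 0.000 0.000 0.000
0.040 0.126 0.000 0.000 0.000 0.000
0.040 0.126 0.000 0.000 0.000 0.000
0.040 0.126 0.000 0.000 0.000 0.000
0.040 0.126 0.000 0.000 0.000 0.000
0.040 0.126 0.000 0.000 0.000 0.000
0.040 0.126 0.000 0.000 0.000 0.000
-> [ 0.64112283 -0.03771475  0.177     ] 3.7 mm/row 14 deg/row 0.0
0.000 0.000 0.058 0.000 0.000 0.000
0.000 0.000 0.058 0.000 0.000 0.000
0.000 0.000 0.058 0.000 0.000 0.000
0.000 0.000 0.058 0.000 0.000 0.000
```

View pics/s2.png

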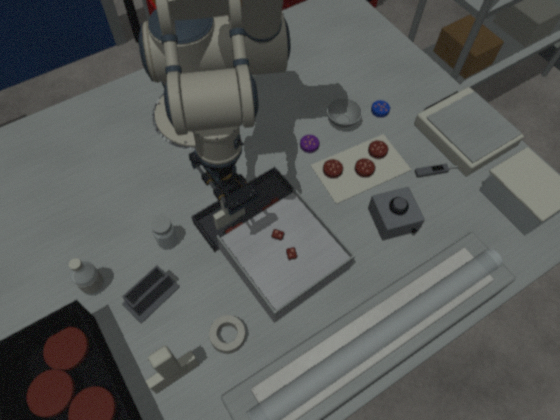

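Only the two middle chips remain, at (278,235) and (292,254). Next is the centre stroke, followed by a lift.

```bash
python3 -m crank '0 0 -.076 0 0 0 0;0 0 -.076 0 0 0 0;0 0 -.076 0 0 0 0;.04 .127 0 0 0 0 0;.04 .127 0 0 0 0 0' >/dev/null
python3 -m crank '.04 .127 0 0 0 0 0;.04 .127 0 0 0 0 0;.04 .127 0 0 0 0 0;.04 .127 0 0 0 0 0;.04 .127 0 0 0 0 0' >/dev/null
python3 -m crank '0 0 .058 0 0 0 0;0 0 .058 0 0 0 0;0 0 .058 0 0 0 0;0 0 .058 0 0 0 0;0 0 0 0 0 0 0' 
python3 -m crank '0 -.059 0 0 0 0 0;0 -.059 0 0 0 0 0;0 -.059 0 0 0 0 0;0 -.059 0 0 0 0 0;0 -.059 0 0 0 0 0' >/dev/null
python3 -m crank '0 -.059 0 0 0 0 0;0 -.059 0 0 0 0 0;0 -.059 0 0 0 0 0;0 -.059 0 0 0 0 0;0 -.059 0 0 0 0 0' >/dev/null
python3 -m crank '0 -.059 0 0 0 0 0;0 -.059 0 0 0 0 0;0 -.059 0 0 0 0 0;0 -.059 0 0 0 0 0;0 -.059 0 0 0 0 0'
python3 -m crank '0 0 -.09 0 0 0 0;0 0 -.09 0 0 0 0;0 0 -.09 0 0 0 0;0 0 0 0 0 0 0;0 0 0 0 0 0 0'
python3 - <<'E'
from h import *
now();snap('scene');snap('wrist','w5.png')
for c in('scene','wrist'):
  for q in('chip0','scraper'): print(q,[(round(d['conf'],2),np.round(np.r_[inbed(c2w(c,d['point'])),c2w(c,d['point'])[2]],3).tolist()) for d in bot.spot_in(c,q)])
plan([((.4738,-.3845,.245),14.4,10),((.4738,-.3845,.121),14.4,7)])
E
```

```text
time_s: 21.52
tcp_pos: [0.6415, -0.0389, 0.1746]
tcp_rot: [-0.0, 0.685, 0.729, -0.0]
contact_force: [0.2, -0.5, -2.3]
grip_width: 0.0219
gripper_force: 35.0
time_s: 23.4
tcp_pos: [0.4202, -0.0526, 0.1757]
tcp_rot: [0.0, 0.685, 0.729, 0.0]
contact_force: [-0.6, -1.2, -0.7]
grip_width: 0.0217
gripper_force: 35.0
time_s: 24.02
tcp_pos: [0.4206, -0.0525, 0.2425]
tcp_rot: [-0.0, 0.685, 0.729, -0.0]
contact_force: [0.0, 1.0, -2.0]
grip_width: 0.0215
gripper_force: 35.0
t 24.0 p [ 0.4206 -0.0525  0.2425] psi 3.58 tilt [-0.0007  0.0002] F [ 0.  1. -2.] w 0.0215 g 35.0 q6 -0.33
chip0 [(0.59, [-0.134, -0.013, 0.03]), (0.44, [-0.118, 0.015, 0.048]), (0.42, [-0.127, 0.068, 0.032])]
scraper [(0.82, [-0.13, -0.018, 0.171]), (0.78, [0.114, -0.389, 0.077])]
chip0 [(0.72, [-0.12, 0.028, 0.052]), (0.63, [-0.13, 0.074, 0.034]), (0.54, [-0.125, 0.049, 0.031])]
scraper [(0.98, [-0.134, 0.016, 0.258]), (0.74, [-0.126, 0.048, 0.028])]
-> [ 0.4738 -0.3845  0.245 ] 14.4 mm/row 34 deg/row 1.1
-0.134 0.013 -0.001 -0.000 -0.000 -0.018
-0.134 0.010 -0.001 -0.000 -0.000 -0.018
-0.134 0.008 -0.001 -0.000 -0.000 -0.018
-0.134 0.005 -0.001 -0.000 -0.000 -0.018
-0.134 0.003 -0.001 -0.000 -0.000 -0.018
-0.134 0.000 -0.001 -0.000 -0.000 -0.018
-0.134 -0.002 -0.001 -0.000 -0.000 -0.018
-0.134 -0.005 -0.001 -0.000 -0.000 -0.018
-0.134 -0.008 -0.001 -0.000 -0.000 -0.018
-0.134 -0.010 -0.001 -0.000 -0.000 -0.018
-> [ 0.4738 -0.3845  0.121 ] 14.4 mm/row 18 deg/row 0.0
0.000 0.000 0.071 0.000 0.000 0.000
0.000 0.000 0.071 0.000 0.000 0.000
0.000 0.000 0.071 0.000 0.000 0.000
0.000 0.000 0.071 0.000 0.000 0.000
0.000 0.000 0.071 0.000 0.000 0.000
0.000 0.000 0.071 0.000 0.000 0.000
0.000 0.000 0.071 0.000 0.000 0.000
```

View pics/w5.png

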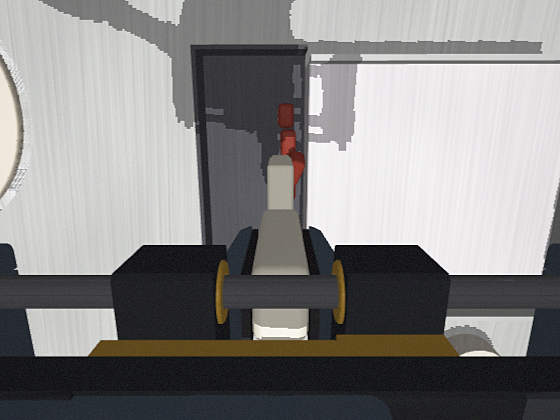

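The bed is clear, with the chips in the tray at (285-300, 105-180). I return the scraper to its holder.

```bash
python3 -m crank '-.134 .013 0 0 0 -.018 0;-.134 .01 0 0 0 -.018 0;-.134 .008 0 0 0 -.018 0;-.134 .005 0 0 0 -.018 0;-.134 .003 0 0 0 -.018 0' >/dev/null
python3 -m crank '-.134 0 0 0 0 -.018 0;-.134 -.002 0 0 0 -.018 0;-.134 -.005 0 0 0 -.018 0;-.134 -.008 0 0 0 -.018 0;-.134 -.01 0 0 0 -.018 0' >/dev/null
python3 -m crank '0 0 0 0 0 0 0;0 0 0 0 0 0 0;0 0 .04 0 0 0 0;0 0 0 0 0 0 0;0 0 0 0 0 0 0' 
python3 - <<'E'
from h import *
now()
snap('top');snap('scene')
for q in('holder','scraper'): print(q,[(round(d['conf'],2),np.round(c2w('scene',d['point']),3).tolist()) for d in bot.spot_in('scene',q)])
im=snap('wrist')[90:310,180:400]; cv2.imwrite('pics/w6.png',cv2.cvtColor(cv2.resize(im,None,fx=2.5,fy=2.5),cv2.COLOR_RGB2BGR))
plan([((.4738,-.3845,.17),14.4,4),((.4738,-.3845,.1205),14.4,4)])
E
```

```text
time_s: 26.2
tcp_pos: [0.474, -0.3836, 0.2331]
tcp_rot: [-0.0, 0.613, 0.79, 0.0]
contact_force: [0.4, 0.3, -1.4]
grip_width: 0.0217
gripper_force: 35.0
t 26.2 p [ 0.474  -0.3836  0.2331] psi 14.41 tilt [-0.0001  0.0001] F [ 0.4  0.3 -1.4] w 0.0217 g 35.0 q6 -1.03
holder [(0.92, [0.487, -0.393, 0.026]), (0.63, [0.637, 0.266, 0.095]), (0.4, [0.424, 0.015, 0.034])]
scraper [(0.87, [0.697, -0.424, 0.078]), (0.79, [0.483, -0.406, 0.144])]
-> [ 0.4738 -0.3845  0.17  ] 14.4 mm/row 16 deg/row 0.0
-0.000 -0.000 0.063 0.000 0.000 -0.000
-0.000 -0.000 0.063 0.000 0.000 -0.000
-0.000 -0.000 0.063 0.000 0.000 -0.000
-0.000 -0.000 0.063 0.000 0.000 -0.000
-> [ 0.4738 -0.3845  0.1205] 14.4 mm/row 12 deg/row 0.0
0.000 0.000 0.050 0.000 0.000 0.000
0.000 0.000 0.050 0.000 0.000 0.000
0.000 0.000 0.050 0.000 0.000 0.000
0.000 0.000 0.050 0.000 0.000 0.000
```

View pics/w6.png

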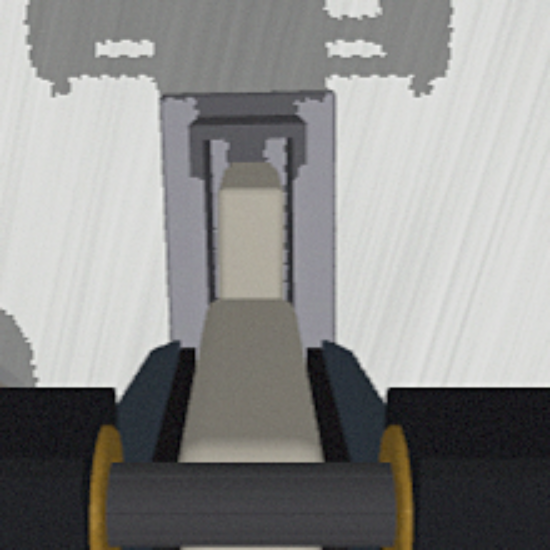

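The blade (220-282, 185-298 in the crop) is centred over the slot (205-290), so I insert it.

```bash
python3 -m crank '0 0 .063 0 0 0 0;0 0 .063 0 0 0 0;0 0 .063 0 0 0 0;0 0 .063 0 0 0 0;0 0 0 0 0 0 0' 
python3 -m crank '0 0 .05 0 0 0 0;0 0 .05 0 0 0 0;0 0 .05 0 0 0 0;0 0 .046 0 0 0 0;0 0 0 0 0 0 0' 
python3 -m crank '0 0 0 0 0 0 0;0 0 0 0 0 0 .3;0 0 0 0 0 0 .5;0 0 0 0 0 0 .7;0 0 0 0 0 0 .7'
python3 -m crank '0 0 0 0 0 0 .7;0 0 0 0 0 0 .7;0 0 0 0 0 0 .7;0 0 -.05 0 0 0 .7;0 0 -.1 0 0 0 .7' 
python3 -m crank '0 0 -.15 0 0 0 .7;0 0 -.15 0 0 0 .7;0 0 -.15 0 0 0 .7;0 0 -.15 0 0 0 .7;0 0 -.1 0 0 0 .7' 
python3 - <<'E'
from h import *
now()
snap('scene');snap('wrist','w7.png')
for c in ('scene','wrist'):
  for q in('holder','scraper'): print(q,[(round(d['conf'],2),np.round(c2w(c,d['point']),3).tolist()) for d in bot.spot_in(c,q)])
E
```

```text
time_s: 27.08
tcp_pos: [0.4734, -0.3834, 0.1685]
tcp_rot: [-0.001, 0.613, 0.79, 0.0]
contact_force: [-0.3, 0.3, -1.9]
grip_width: 0.0221
gripper_force: 35.0
time_s: 27.7
tcp_pos: [0.4736, -0.3835, 0.1201]
tcp_rot: [-0.001, 0.613, 0.79, 0.0]
contact_force: [-0.6, -0.1, -1.4]
grip_width: 0.0221
gripper_force: 35.0
time_s: 28.32
tcp_pos: [0.474, -0.384, 0.1213]
tcp_rot: [0.0, 0.613, 0.79, -0.0]
contact_force: [-0.1, -0.1, 0.1]
grip_width: 0.0549
gripper_force: 0.0
time_s: 28.95
tcp_pos: [0.4736, -0.3836, 0.1591]
tcp_rot: [-0.001, 0.613, 0.79, 0.0]
contact_force: [-0.3, -0.2, -0.3]
grip_width: 0.0639
gripper_force: 0.0
time_s: 29.58
tcp_pos: [0.4741, -0.384, 0.3366]
tcp_rot: [0.001, 0.613, 0.79, -0.0]
contact_force: [0.1, -0.1, 0.2]
grip_width: 0.0635
gripper_force: 0.0
t 29.6 p [ 0.4741 -0.384   0.3366] psi 14.39 tilt [ 0.0018 -0.0018] F [ 0.1 -0.1  0.2] w 0.0635 g 0.0 q6 -1.03
holder []
scraper [(0.55, [0.477, -0.387, 0.102]), (0.35, [0.431, 0.382, 0.022])]
holder [(0.88, [0.469, -0.373, 0.003])]
scraper [(0.71, [0.674, -0.393, 0.05]), (0.66, [0.469, -0.368, 0.146])]
```

```bash
python3 - <<'E'
from h import *
plan([((.45,-.03,.42),5,10),((.45,.38,.36),15,10)])
E
```

```text
-> [ 0.45 -0.03  0.42] 5 mm/row 36 deg/row 0.9
0.139 0.026 -0.035 -0.000 -0.000 0.016
0.140 0.024 -0.035 -0.000 -0.000 0.016
0.140 0.021 -0.035 -0.000 -0.000 0.016
0.140 0.019 -0.035 -0.000 -0.000 0.016
0.141 0.017 -0.035 -0.000 -0.000 0.016
0.141 0.015 -0.035 -0.000 -0.000 0.016
0.141 0.012 -0.035 -0.000 -0.000 0.016
0.141 0.010 -0.035 -0.000 -0.000 0.016
0.142 0.008 -0.035 -0.000 -0.000 0.016
0.142 0.005 -0.035 -0.000 -0.000 0.016
-> [0.45 0.38 0.36] 15 mm/row 41 deg/row 1.0
0.163 0.014 0.024 0.000 0.000 -0.017
0.163 0.017 0.024 0.000 0.000 -0.017
0.163 0.020 0.024 0.000 0.000 -0.017
0.162 0.023 0.024 0.000 0.000 -0.017
0.162 0.026 0.024 0.000 0.000 -0.017
0.162 0.028 0.024 0.000 0.000 -0.017
0.161 0.031 0.024 0.000 0.000 -0.017
0.160 0.034 0.024 0.000 0.000 -0.017
0.160 0.037 0.024 0.000 0.000 -0.017
0.159 0.040 0.024 0.000 0.000 -0.017
```

```bash
python3 -m crank '.139 .026 -.035 0 0 .016 1;.14 .024 -.035 0 0 .016 1;.14 .021 -.035 0 0 .016 1;.14 .019 -.035 0 0 .016 1;.141 .017 -.035 0 0 .016 1' >/dev/null
python3 -m crank '.141 .015 -.035 0 0 .016 1;.141 .012 -.035 0 0 .016 1;.141 .01 -.035 0 0 .016 1;.142 .008 -.035 0 0 .016 1;.142 .005 -.035 0 0 .016 1' >/dev/null
python3 -c "
from h import *
now();im=snap('wrist')
print([(round(d['conf'],2),np.round(np.r_[inbed(c2w('wrist',d['point'])),c2w('wrist',d['point'])[2]],3).tolist()) for d in bot.spot_in('wrist','chip0')])
c=im[0:280,120:480];cv2.imwrite('pics/w8.png',cv2.cvtColor(cv2.resize(c,None,fx=2,fy=2,interpolation=cv2.INTER_CUBIC),cv2.COLOR_RGB2BGR))
"
python3 -m crank '.163 .014 .024 0 0 -.017 1;.163 .017 .024 0 0 -.017 1;.163 .02 .024 0 0 -.017 1;.162 .023 .024 0 0 -.017 1;.162 .026 .024 0 0 -.017 1' >/dev/null
python3 -m crank '.162 .028 .024 0 0 -.017 1;.161 .031 .024 0 0 -.017 1;.16 .034 .024 0 0 -.017 1;.16 .037 .024 0 0 -.017 1;0 0 0 0 0 0 1' 
python3 -c "
from h import *
now();im=snap('wrist','w9.png')
for q in ('patty0','mat','control'): print(q,[(round(d['conf'],2),np.round(c2w('wrist',d['point']),3).tolist()) for d in bot.spot_in('wrist',q)])
"
```

```text
t 31.1 p [ 0.4506 -0.0292  0.4206] psi 4.75 tilt [-0.0016  0.0003] F [ 0.5 -0.8  0.2] w 0.0913 g 0.0 q6 -0.28
[(0.72, [-0.087, 0.245, 0.006]), (0.67, [-0.126, -0.074, 0.036]), (0.65, [-0.123, 0.025, 0.051]), (0.56, [-0.134, -0.001, 0.033]), (0.55, [-0.124, -0.05, 0.026]), (0.55, [-0.123, 0.045, 0.027]), (0.47, [-0.13, 0.078, 0.035])]
time_s: 32.48
tcp_pos: [0.4515, 0.34, 0.3652]
tcp_rot: [-0.001, 0.615, 0.789, -0.001]
contact_force: [-0.8, -0.8, 0.5]
grip_width: 0.0911
gripper_force: 0.0
t 32.5 p [0.4515 0.34   0.3652] psi 14.12 tilt [-0.0025 -0.0013] F [-0.8 -0.8  0.5] w 0.0911 g 0.0 q6 0.29
patty0 [(0.84, [0.411, 0.234, 0.027]), (0.77, [0.428, 0.39, 0.025]), (0.77, [0.303, 0.492, 0.022]), (0.77, [0.295, 0.23, 0.022]), (0.76, [0.459, 0.312, 0.025]), (0.6, [0.417, 0.071, 0.011])]
mat [(0.71, [0.458, 0.319, 0.006])]
control [(0.83, [0.598, 0.299, 0.071])]
```

View pics/w8.png

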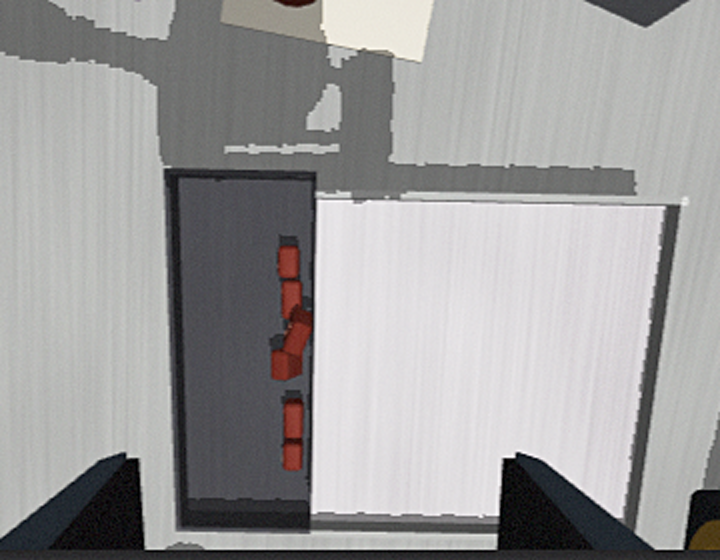

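View pics/w9.png

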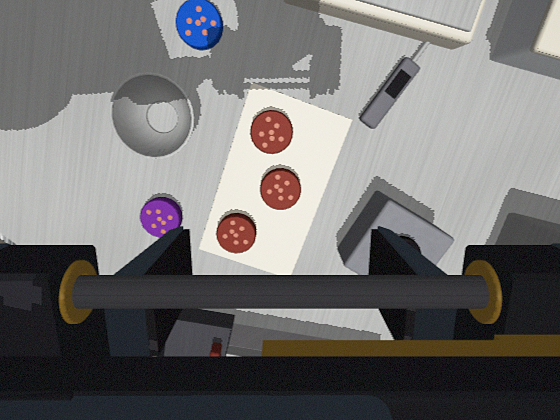

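All six chips lie in the tray (crop x 270-312, y 235-470) and the bed is clear. The patty tops are at (272,131), (281,188) and (236,233).

```bash
python3 - <<'E'
from h import *
im=cv2.cvtColor(cv2.imread('pics/w9.png'),cv2.COLOR_BGR2HSV)
m=((im[...,0]<12)|(im[...,0]>170))&(im[...,1]>80)&(im[...,2]>50);m=cv2.morphologyEx(m.astype(np.uint8),cv2.MORPH_CLOSE,np.ones((5,5)))
P=[]
for c in cv2.findContours(m,0,2)[0]:
    if cv2.contourArea(c)<400: continue
    w=np.array([ray('wrist',u,.02)[:2] for u in c[:,0]],np.float32);(o,r)=cv2.minEnclosingCircle(w);print('circ',np.round(o,4),round(r,4),c[:,0].mean(0));P.append(o)
x,y=P[0]
E
python3 - <<'E'
from h import *
for u in((272,131),(281,188),(236,233)):print(ray('wrist',u,.023))
E
```

```text
circ [0.4118 0.2298] 0.0314 [236.36363636 229.72727273]
circ [0.4589 0.3106] 0.0305 [279.49230769 186.81538462]
circ [0.4277 0.3857] 0.0295 [270.09836066 132.1147541 ]
[0.42869294 0.38708189 0.023     ]
[0.45998354 0.31241165 0.023     ]
[0.4114734  0.23046933 0.023     ]
```

```bash
python3 - <<'E'
from h import *
plan([((.412,.230,.11),5,8),((.412,.230,.019),5,5)])
print('--- to bed')
plan([((.412,.230,.15),5,3),(bw(.01,-.068,.15),3.7,10),(bw(.01,-.068,.077),3.7,5)],((.412,.230,.019),5))
E
```

```text
-> [0.412 0.23  0.11 ] 5 mm/row 35 deg/row 1.1
-0.047 -0.032 0.129 -0.000 0.000 0.019
-0.048 -0.031 0.129 -0.000 0.000 0.019
-0.049 -0.030 0.129 -0.000 0.000 0.019
-0.049 -0.029 0.129 -0.000 0.000 0.019
-0.050 -0.029 0.128 -0.000 0.000 0.019
-0.050 -0.028 0.128 -0.000 0.000 0.019
-0.051 -0.027 0.128 -0.000 0.000 0.019
-0.051 -0.026 0.128 -0.000 0.000 0.019
-> [0.412 0.23  0.019] 5 mm/row 18 deg/row 0.0
0.000 0.000 0.073 0.000 0.000 0.000
0.000 0.000 0.073 0.000 0.000 0.000
0.000 0.000 0.073 0.000 0.000 0.000
0.000 0.000 0.073 0.000 0.000 0.000
0.000 0.000 0.073 0.000 0.000 0.000
--- to bed
-> [0.412 0.23  0.15 ] 5 mm/row 44 deg/row 0.0
0.000 0.000 -0.175 0.000 0.000 0.000
0.000 0.000 -0.175 0.000 0.000 0.000
0.000 0.000 -0.175 0.000 0.000 0.000
-> [ 0.57066735 -0.11041294  0.15      ] 3.7 mm/row 38 deg/row 0.1
-0.141 0.051 0.000 0.000 0.000 0.002
-0.141 0.052 0.000 0.000 0.000 0.002
-0.141 0.052 0.000 0.000 0.000 0.002
-0.141 0.052 0.000 0.000 0.000 0.002
-0.141 0.053 0.000 0.000 0.000 0.002
-0.141 0.053 0.000 0.000 0.000 0.002
-0.140 0.053 0.000 0.000 0.000 0.002
-0.140 0.054 0.000 0.000 0.000 0.002
-0.140 0.054 0.000 0.000 0.000 0.002
-0.140 0.054 0.000 0.000 0.000 0.002
-> [ 0.57066735 -0.11041294  0.077     ] 3.7 mm/row 15 deg/row 0.0
0.000 0.000 0.058 0.000 0.000 0.000
0.000 0.000 0.058 0.000 0.000 0.000
0.000 0.000 0.058 0.000 0.000 0.000
0.000 0.000 0.058 0.000 0.000 0.000
0.000 0.000 0.058 0.000 0.000 0.000
```

```bash
python3 -m crank '-.048 -.032 .129 0 0 .019 1;-.048 -.031 .129 0 0 .019 1;-.049 -.03 .129 0 0 .019 1;-.049 -.029 .129 0 0 .019 1;-.05 -.029 .128 0 0 .019 1' >/dev/null
python3 -m crank '-.05 -.028 .128 0 0 .019 1;-.05 -.027 .128 0 0 .019 1;-.051 -.026 .128 0 0 .019 1;0 0 0 0 0 0 1;0 0 0 0 0 0 1' 
python3 - <<'E'
from h import *
now();snap('wrist');snap('scene')
for c in('wrist','scene'): print([(round(d['conf'],2),np.round(c2w(c,d['point']),3).tolist()) for d in bot.spot_in(c,'patty0')])
plan([((.412,.230,.019),5,5)])
E
```

```text
time_s: 33.92
tcp_pos: [0.4128, 0.2313, 0.1113]
tcp_rot: [0.0, 0.677, 0.736, 0.001]
contact_force: [-0.1, 0.1, 0.3]
grip_width: 0.0915
gripper_force: 0.0
t 33.9 p [0.4128 0.2313 0.1113] psi 4.83 tilt [0.0014 0.0006] F [-0.1  0.1  0.3] w 0.0915 g 0.0 q6 0.3
[(0.85, [0.41, 0.233, 0.024]), (0.77, [0.295, 0.235, 0.022]), (0.65, [0.458, 0.313, 0.019])]
[(0.69, [0.429, 0.379, 0.018]), (0.64, [0.461, 0.304, 0.023]), (0.64, [0.305, 0.221, 0.021]), (0.54, [0.415, 0.223, 0.021]), (0.52, [0.309, 0.492, 0.022])]
-> [0.412 0.23  0.019] 5 mm/row 18 deg/row 0.0
-0.001 -0.001 0.074 0.000 -0.000 -0.000
-0.001 -0.001 0.074 0.000 -0.000 -0.000
-0.001 -0.001 0.074 0.000 -0.000 -0.000
-0.001 -0.001 0.074 0.000 -0.000 -0.000
-0.001 -0.001 0.074 0.000 -0.000 -0.000
```

```bash
python3 -m crank '0 0 .074 0 0 0 1;0 0 .074 0 0 0 1;0 0 .074 0 0 0 1;0 0 .074 0 0 0 1;0 0 .074 0 0 0 1' >/dev/null
python3 -m crank '0 0 0 0 0 0 1;0 0 0 0 0 0 .5;0 0 0 0 0 0 0;0 0 0 0 0 0 0;0 0 0 0 0 0 0' 20
python3 -m crank '0 0 0 0 0 0 0;0 0 0 0 0 0 0;0 0 -.175 0 0 0 0;0 0 -.175 0 0 0 0;0 0 -.175 0 0 0 0'
python3 -m crank '-.141 .051 0 0 0 .002 0;-.141 .052 0 0 0 .002 0;-.141 .052 0 0 0 .002 0;-.141 .052 0 0 0 .002 0;-.141 .053 0 0 0 .002 0' >/dev/null
python3 -m crank '-.141 .053 0 0 0 .002 0;-.14 .053 0 0 0 .002 0;-.14 .054 0 0 0 .002 0;-.14 .054 0 0 0 .002 0;-.14 .054 0 0 0 .002 0' >/dev/null
python3 -m crank '0 0 0 0 0 0 0;0 0 0 0 0 0 0;0 0 0 0 0 0 0;0 0 0 0 0 0 0;0 0 .04 0 0 0 0'
python3 - <<'E'
from h import *
now();plan([(bw(.01,-.068,.0775),3.7,5)]);print(inbed(pose()[0]))
E
```

```text
time_s: 35.38
tcp_pos: [0.4118, 0.2312, 0.0178]
tcp_rot: [0.0, 0.677, 0.736, 0.0]
contact_force: [0.4, 0.0, 3.3]
grip_width: 0.0593
gripper_force: 20.0
time_s: 36.0
tcp_pos: [0.4115, 0.231, 0.1501]
tcp_rot: [-0.0, 0.677, 0.736, -0.0]
contact_force: [0.4, 1.0, -0.0]
grip_width: 0.059
gripper_force: 20.0
time_s: 37.88
tcp_pos: [0.5702, -0.1092, 0.1392]
tcp_rot: [0.001, 0.684, 0.729, 0.0]
contact_force: [0.1, -0.1, -1.1]
grip_width: 0.0591
gripper_force: 20.0
t 37.9 p [ 0.5702 -0.1092  0.1392] psi 3.68 tilt [ 0.0014 -0.0004] F [ 0.1 -0.1 -1.1] w 0.0591 g 20.0 q6 -0.36
-> [ 0.57066735 -0.11041294  0.0775    ] 3.7 mm/row 12 deg/row 0.0
-0.001 0.000 0.049 0.000 0.000 -0.000
-0.001 0.000 0.049 0.000 0.000 -0.000
-0.001 0.000 0.049 0.000 0.000 -0.000
-0.001 0.000 0.049 0.000 0.000 -0.000
-0.001 0.000 0.049 0.000 0.000 -0.000
[ 0.00957486 -0.06672506]
```

```bash
python3 -m crank '0 0 .05 0 0 0 0;0 0 .05 0 0 0 0;0 0 .05 0 0 0 0;0 0 .05 0 0 0 0;0 0 .05 0 0 0 0' 
python3 -m crank '0 0 0 0 0 0 0;0 0 0 0 0 0 0;0 0 0 0 0 0 .8;0 0 0 0 0 0 1;0 0 0 0 0 0 1' 
python3 -m crank '0 0 0 0 0 0 1;0 0 0 0 0 0 1;0 0 -.1 0 0 0 1;0 0 -.15 0 0 0 1;0 0 -.15 0 0 0 1'
python3 - <<'E'
from h import *
now();snap('wrist');snap('scene')
for c in('wrist','scene'):
 print([(round(d['conf'],2),np.round(c2w(c,d['point']),3).tolist(),np.round(inbed(c2w(c,d['point'])),3).tolist()) for d in bot.spot_in(c,'patty0')])
plan([((.459,.312,.16),5,11),((.459,.312,.10),5,3)])
E
```

```text
time_s: 38.5
tcp_pos: [0.5698, -0.1094, 0.0755]
tcp_rot: [-0.0, 0.684, 0.729, -0.0]
contact_force: [-0.2, -0.7, -0.6]
grip_width: 0.0591
gripper_force: 20.0
time_s: 39.12
tcp_pos: [0.5699, -0.1095, 0.0766]
tcp_rot: [0.0, 0.684, 0.729, 0.0]
contact_force: [0.3, 0.1, 0.3]
grip_width: 0.0863
gripper_force: 0.0
time_s: 39.75
tcp_pos: [0.5696, -0.1094, 0.1774]
tcp_rot: [-0.0, 0.684, 0.729, -0.0]
contact_force: [0.4, -1.0, 0.1]
grip_width: 0.091
gripper_force: 0.0
t 39.8 p [ 0.5696 -0.1094  0.1774] psi 3.64 tilt [-0.0005  0.0001] F [ 0.4 -1.   0.1] w 0.091 g 0.0 q6 -0.36
[(0.93, [0.572, -0.109, 0.086], [0.012, -0.066]), (0.57, [0.437, -0.03, 0.05], [-0.118, 0.021])]
[(0.83, [0.433, 0.38, 0.017], [-0.096, 0.43]), (0.78, [0.46, 0.305, 0.024], [-0.073, 0.354]), (0.59, [0.309, 0.489, 0.02], [-0.212, 0.547]), (0.55, [0.579, -0.12, 0.078], [0.018, -0.078])]
-> [0.459 0.312 0.16 ] 5 mm/row 40 deg/row 0.1
0.156 -0.031 0.006 0.000 0.000 -0.002
0.156 -0.030 0.006 0.000 0.000 -0.002
0.156 -0.030 0.006 0.000 0.000 -0.002
0.156 -0.030 0.006 0.000 0.000 -0.002
0.156 -0.029 0.006 0.000 0.000 -0.002
0.156 -0.029 0.006 0.000 0.000 -0.002
0.156 -0.029 0.006 0.000 0.000 -0.002
0.156 -0.028 0.006 0.000 0.000 -0.002
0.156 -0.028 0.006 0.000 0.000 -0.002
0.156 -0.028 0.006 0.000 0.000 -0.002
0.156 -0.027 0.006 0.000 0.000 -0.002
-> [0.459 0.312 0.1  ] 5 mm/row 20 deg/row 0.0
0.000 0.000 0.080 0.000 0.000 0.000
0.000 0.000 0.080 0.000 0.000 0.000
0.000 0.000 0.080 0.000 0.000 0.000
```

Patty A sits on the bed, and I fetch B.

```bash
python3 -m crank '.156 -.031 0 0 0 -.002 1;.156 -.03 0 0 0 -.002 1;.156 -.03 0 0 0 -.002 1;.156 -.03 0 0 0 -.002 1;.156 -.029 0 0 0 -.002 1' >/dev/null
python3 -m crank '.156 -.029 0 0 0 -.002 1;.156 -.029 0 0 0 -.002 1;.156 -.028 0 0 0 -.002 1;.156 -.028 0 0 0 -.002 1;.156 -.028 0 0 0 -.002 1' >/dev/null
python3 -m crank '.156 -.027 0 0 0 -.002 1;0 0 .09 0 0 0 1;0 0 .09 0 0 0 1;0 0 .09 0 0 0 1;0 0 0 0 0 0 1'
python3 - <<'E'
from h import *
now();snap('wrist');snap('scene')
for c in('wrist','scene'): print([(round(d['conf'],2),np.round(c2w(c,d['point']),3).tolist()) for d in bot.spot_in(c,'patty0')])
plan([((.459,.312,.0195),5,5)])
plan([((.459,.312,.15),5,3),(bw(.01,.002,.15),3.7,10),(bw(.01,.002,.0765),3.7,5)],((.459,.312,.0195),5))
E
```

```text
time_s: 41.82
tcp_pos: [0.457, 0.3117, 0.1067]
tcp_rot: [-0.001, 0.676, 0.737, -0.002]
contact_force: [0.2, 0.1, -0.2]
grip_width: 0.0908
gripper_force: 0.0
t 41.8 p [0.457  0.3117 0.1067] psi 4.97 tilt [-0.0042 -0.0023] F [ 0.2  0.1 -0.2] w 0.0908 g 0.0 q6 0.4
[(0.91, [0.462, 0.313, 0.021]), (0.65, [0.431, 0.391, 0.026])]
[(0.74, [0.459, 0.303, 0.023]), (0.72, [0.422, 0.37, 0.017]), (0.69, [0.307, 0.223, 0.018]), (0.6, [0.573, -0.116, 0.079]), (0.2, [0.638, 0.27, 0.091])]
-> [0.459  0.312  0.0195] 5 mm/row 18 deg/row 0.0
-0.001 0.000 0.072 0.000 -0.000 -0.000
-0.001 0.000 0.072 0.000 -0.000 -0.000
-0.001 0.000 0.072 0.000 -0.000 -0.000
-0.001 0.000 0.072 0.000 -0.000 -0.000
-0.001 0.000 0.072 0.000 -0.000 -0.000
-> [0.459 0.312 0.15 ] 5 mm/row 44 deg/row 0.0
0.000 0.000 -0.174 0.000 0.000 0.000
0.000 0.000 -0.174 0.000 0.000 0.000
0.000 0.000 -0.174 0.000 0.000 0.000
-> [ 0.56615009 -0.04055885  0.15      ] 3.7 mm/row 37 deg/row 0.1
-0.144 0.030 0.000 0.000 0.000 0.002
-0.144 0.031 0.000 0.000 0.000 0.002
-0.144 0.031 0.000 0.000 0.000 0.002
-0.144 0.031 0.000 0.000 0.000 0.002
-0.144 0.032 0.000 0.000 0.000 0.002
-0.144 0.032 0.000 0.000 0.000 0.002
-0.144 0.032 0.000 0.000 0.000 0.002
-0.144 0.033 0.000 0.000 0.000 0.002
-0.144 0.033 0.000 0.000 0.000 0.002
-0.144 0.033 0.000 0.000 0.000 0.002
-> [ 0.56615009 -0.04055885  0.0765    ] 3.7 mm/row 15 deg/row 0.0
0.000 0.000 0.059 0.000 0.000 0.000
0.000 0.000 0.059 0.000 0.000 0.000
0.000 0.000 0.059 0.000 0.000 0.000
0.000 0.000 0.059 0.000 0.000 0.000
0.000 0.000 0.059 0.000 0.000 0.000
```

```bash
python3 -m crank '0 .001 .072 0 0 0 1;0 .001 .072 0 0 0 1;0 .001 .072 0 0 0 1;0 .001 .072 0 0 0 1;0 .001 .07 0 0 0 1' >/dev/null
python3 -m crank '0 0 0 0 0 0 1;0 0 0 0 0 0 .5;0 0 0 0 0 0 0;0 0 0 0 0 0 0;0 0 0 0 0 0 0' 20
python3 -m crank '0 0 0 0 0 0 0;0 0 0 0 0 0 0;0 0 -.174 0 0 0 0;0 0 -.174 0 0 0 0;0 0 -.174 0 0 0 0'
python3 -m crank '-.144 .03 0 0 0 .002 0;-.144 .031 0 0 0 .002 0;-.144 .031 0 0 0 .002 0;-.144 .031 0 0 0 .002 0;-.144 .032 0 0 0 .002 0' >/dev/null
python3 -m crank '-.144 .032 0 0 0 .002 0;-.144 .032 0 0 0 .002 0;-.144 .033 0 0 0 .002 0;-.144 .033 0 0 0 .002 0;-.144 .033 0 0 0 .002 0' >/dev/null
python3 -m crank '0 0 0 0 0 0 0;0 0 0 0 0 0 0;0 0 0 0 0 0 0;0 0 0 0 0 0 0;0 0 .04 0 0 0 0'
python3 - <<'E'
from h import *
now();plan([(bw(.01,.002,.0765),3.7,5)]);print(inbed(pose()[0]))
snap('scene');print([(round(d['conf'],2),np.round(inbed(c2w('scene',d['point'])),3).tolist()) for d in bot.spot_in('scene','patty0')])
E
```

```text
time_s: 43.28
tcp_pos: [0.4599, 0.3127, 0.0198]
tcp_rot: [0.0, 0.676, 0.737, 0.0]
contact_force: [-1.8, 0.0, 5.6]
grip_width: 0.0592
gripper_force: 20.0
time_s: 43.9
tcp_pos: [0.4595, 0.3125, 0.1513]
tcp_rot: [-0.0, 0.676, 0.737, -0.0]
contact_force: [0.9, -0.5, -1.6]
grip_width: 0.0593
gripper_force: 20.0
time_s: 45.78
tcp_pos: [0.5672, -0.0398, 0.1401]
tcp_rot: [0.001, 0.683, 0.73, 0.0]
contact_force: [-0.1, 0.4, -0.5]
grip_width: 0.0591
gripper_force: 20.0
t 45.8 p [ 0.5672 -0.0398  0.1401] psi 3.8 tilt [ 0.0014 -0.0002] F [-0.1  0.4 -0.5] w 0.0591 g 20.0 q6 -0.24
-> [ 0.56615009 -0.04055885  0.0765    ] 3.7 mm/row 13 deg/row 0.0
-0.001 -0.001 0.051 0.000 0.000 0.000
-0.001 -0.001 0.051 0.000 0.000 0.000
-0.001 -0.001 0.051 0.000 0.000 0.000
-0.001 -0.001 0.051 0.000 0.000 0.000
-0.001 -0.001 0.051 0.000 0.000 0.000
[0.01108346 0.00266715]
[(0.85, [0.011, -0.073]), (0.72, [-0.214, 0.549]), (0.63, [-0.098, 0.433]), (0.5, [0.006, -0.015])]
```

```bash
python3 -m crank '0 0 .05 0 0 0 0;0 0 .05 0 0 0 0;0 0 .05 0 0 0 0;0 0 .05 0 0 0 0;0 0 .05 0 0 0 0' 
python3 -m crank '0 0 0 0 0 0 0;0 0 0 0 0 0 0;0 0 0 0 0 0 .8;0 0 0 0 0 0 1;0 0 0 0 0 0 1' 
python3 -m crank '0 0 0 0 0 0 1;0 0 0 0 0 0 1;0 0 -.1 0 0 0 1;0 0 -.15 0 0 0 1;0 0 -.15 0 0 0 1' >/dev/null
python3 - <<'E'
from h import *
now();snap('wrist');snap('scene')
for c in('wrist','scene'):
 print([(round(d['conf'],2),np.round(c2w(c,d['point']),3).tolist(),np.round(inbed(c2w(c,d['point'])),3).tolist()) for d in bot.spot_in(c,'patty0')])
plan([((.428,.386,.16),5,12)])
E
```

```text
time_s: 46.5
tcp_pos: [0.5668, -0.0402, 0.0765]
tcp_rot: [-0.0, 0.684, 0.73, -0.0]
contact_force: [-0.5, -0.3, 22.9]
grip_width: 0.059
gripper_force: 20.0
time_s: 47.12
tcp_pos: [0.5669, -0.0402, 0.0776]
tcp_rot: [0.0, 0.683, 0.73, 0.0]
contact_force: [-0.1, 0.9, -0.7]
grip_width: 0.0861
gripper_force: 0.0
t 47.8 p [ 0.5666 -0.0401  0.1784] psi 3.77 tilt [-0.0005  0.0001] F [-0.2 -0.1  0.7] w 0.0911 g 0.0 q6 -0.24
[(0.57, [0.571, -0.039, 0.079], [0.015, 0.004])]
[(0.88, [0.431, 0.386, 0.017], [-0.098, 0.437]), (0.64, [0.57, -0.115, 0.08], [0.009, -0.072]), (0.58, [0.569, -0.047, 0.079], [0.012, -0.004]), (0.48, [0.311, 0.49, 0.022], [-0.21, 0.548]), (0.21, [0.422, -0.063, 0.028], [-0.135, -0.011])]
-> [0.428 0.386 0.16 ] 5 mm/row 37 deg/row 0.1
0.145 -0.037 0.006 0.000 0.000 -0.002
0.145 -0.037 0.006 0.000 0.000 -0.002
0.145 -0.036 0.006 0.000 0.000 -0.002
0.145 -0.036 0.006 0.000 0.000 -0.002
0.145 -0.036 0.006 0.000 0.000 -0.002
0.145 -0.036 0.006 0.000 0.000 -0.002
0.145 -0.035 0.006 0.000 0.000 -0.002
0.145 -0.035 0.006 0.000 0.000 -0.002
0.145 -0.035 0.006 0.000 0.000 -0.002
0.145 -0.035 0.006 0.000 0.000 -0.002
0.145 -0.034 0.006 0.000 0.000 -0.002
0.146 -0.034 0.006 0.000 0.000 -0.002
```

```bash
python3 -m crank '.145 -.037 0 0 0 -.002 1;.145 -.037 0 0 0 -.002 1;.145 -.036 0 0 0 -.002 1;.145 -.036 0 0 0 -.002 1;.145 -.036 0 0 0 -.002 1' >/dev/null
python3 -m crank '.145 -.036 0 0 0 -.002 1;.145 -.035 0 0 0 -.002 1;.145 -.035 0 0 0 -.002 1;.145 -.035 0 0 0 -.002 1;.145 -.035 0 0 0 -.002 1' >/dev/null
python3 -m crank '.145 -.034 0 0 0 -.002 1;.146 -.034 0 0 0 -.002 1;0 0 .12 0 0 0 1;0 0 .14 0 0 0 1;0 0 0 0 0 0 1'
python3 - <<'E'
from h import *
now();snap('wrist');snap('scene')
for c in('wrist','scene'): print([(round(d['conf'],2),np.round(c2w(c,d['point']),3).tolist()) for d in bot.spot_in(c,'patty0')])
plan([((.428,.386,.0195),5,5)])
plan([((.428,.386,.15),5,3),(bw(.01,.072,.15),3.7,10)],((.428,.386,.0195),5))
E
```

```text
time_s: 49.82
tcp_pos: [0.4252, 0.3842, 0.1095]
tcp_rot: [-0.001, 0.674, 0.739, -0.003]
contact_force: [0.6, -0.4, 0.7]
grip_width: 0.0913
gripper_force: 0.0
t 49.8 p [0.4252 0.3842 0.1095] psi 5.21 tilt [-0.0051 -0.0037] F [ 0.6 -0.4  0.7] w 0.0913 g 0.0 q6 0.54
[(0.73, [0.43, 0.392, 0.03]), (0.6, [0.31, 0.495, 0.026])]
[(0.96, [0.57, -0.045, 0.08]), (0.69, [0.426, 0.382, 0.02]), (0.64, [0.573, -0.114, 0.079]), (0.53, [0.306, 0.22, 0.02])]
-> [0.428  0.386  0.0195] 5 mm/row 19 deg/row 0.0
0.000 0.000 0.075 0.000 -0.000 0.001
0.000 0.000 0.075 0.000 -0.000 0.001
0.000 0.000 0.075 0.000 -0.000 0.001
0.000 0.000 0.075 0.000 -0.000 0.001
0.000 0.000 0.075 0.000 -0.000 0.001
-> [0.428 0.386 0.15 ] 5 mm/row 44 deg/row 0.0
0.000 0.000 -0.174 0.000 0.000 0.000
0.000 0.000 -0.174 0.000 0.000 0.000
0.000 0.000 -0.174 0.000 0.000 0.000
-> [0.56163283 0.02929525 0.15      ] 3.7 mm/row 38 deg/row 0.1
-0.147 0.041 0.000 0.000 0.000 0.002
-0.147 0.041 0.000 0.000 0.000 0.002
-0.147 0.041 0.000 0.000 0.000 0.002
-0.147 0.042 0.000 0.000 0.000 0.002
-0.146 0.042 0.000 0.000 0.000 0.002
-0.146 0.042 0.000 0.000 0.000 0.002
-0.146 0.043 0.000 0.000 0.000 0.002
-0.146 0.043 0.000 0.000 0.000 0.002
-0.146 0.043 0.000 0.000 0.000 0.002
-0.146 0.044 0.000 0.000 0.000 0.002
```

```bash
python3 -m crank '0 0 .075 0 0 0 1;0 0 .075 0 0 0 1;0 0 .075 0 0 0 1;0 0 .073 0 0 0 1;0 0 .07 0 0 0 1' >/dev/null
python3 -m crank '0 0 0 0 0 0 1;0 0 0 0 0 0 .5;0 0 0 0 0 0 0;0 0 0 0 0 0 0;0 0 0 0 0 0 0' 20
python3 -m crank '0 0 0 0 0 0 0;0 0 0 0 0 0 0;0 0 -.174 0 0 0 0;0 0 -.174 0 0 0 0;0 0 -.174 0 0 0 0'
python3 -m crank '-.147 .041 0 0 0 .002 0;-.147 .041 0 0 0 .002 0;-.147 .041 0 0 0 .002 0;-.147 .042 0 0 0 .002 0;-.146 .042 0 0 0 .002 0' >/dev/null
python3 -m crank '-.146 .042 0 0 0 .002 0;-.146 .043 0 0 0 .002 0;-.146 .043 0 0 0 .002 0;-.146 .043 0 0 0 .002 0;-.146 .044 0 0 0 .002 0' >/dev/null
python3 -m crank '0 0 0 0 0 0 0;0 0 0 0 0 0 0;0 0 0 0 0 0 0;0 0 0 0 0 0 0;0 0 .04 0 0 0 0'
python3 - <<'E'
from h import *
snap('scene');now();plan([(bw(.01,.072,.079),3.7,5)]);print(inbed(pose()[0]))
print([(round(d['conf'],2),np.round(inbed(c2w('scene',d['point'])),3).tolist()) for d in bot.spot_in('scene','patty0')])
E
```

```text
time_s: 51.28
tcp_pos: [0.4272, 0.3857, 0.0208]
tcp_rot: [0.0, 0.674, 0.739, 0.0]
contact_force: [0.2, -0.9, 5.0]
grip_width: 0.0593
gripper_force: 20.0
time_s: 51.9
tcp_pos: [0.4268, 0.3854, 0.1522]
tcp_rot: [-0.0, 0.674, 0.738, -0.0]
contact_force: [0.8, -0.1, -1.0]
grip_width: 0.0592
gripper_force: 20.0
time_s: 53.78
tcp_pos: [0.5623, 0.0298, 0.1411]
tcp_rot: [0.001, 0.682, 0.732, 0.0]
contact_force: [0.1, 0.0, -0.7]
grip_width: 0.0585
gripper_force: 20.0
t 53.8 p [0.5614 0.0297 0.1394] psi 4.03 tilt [-0.001   0.0001] F [ 0.2 -0.2 -1.8] w 0.0588 g 20.0 q6 -0.12
-> [0.56163283 0.02929525 0.079     ] 3.7 mm/row 12 deg/row 0.1
-0.000 0.000 0.048 -0.000 -0.000 0.001
-0.000 0.000 0.048 -0.000 -0.000 0.001
-0.000 0.000 0.048 -0.000 -0.000 0.001
-0.000 0.000 0.048 -0.000 -0.000 0.001
-0.000 0.000 0.048 -0.000 -0.000 0.001
[0.00981252 0.07237909]
[(0.84, [0.014, -0.003]), (0.8, [-0.213, 0.551]), (0.79, [0.015, -0.075]), (0.58, [0.006, 0.059]), (0.24, [0.097, -0.236])]
```

```bash
python3 -m crank '0 0 .06 0 0 0 0;0 0 .06 0 0 0 0;0 0 .06 0 0 0 0;0 0 .04 0 0 0 0;0 0 .023 0 0 0 0' 
python3 -m crank '0 0 0 0 0 0 0;0 0 0 0 0 0 0;0 0 0 0 0 0 .8;0 0 0 0 0 0 1;0 0 0 0 0 0 1' 
python3 -m crank '0 0 0 0 0 0 1;0 0 0 0 0 0 1;0 0 -.1 0 0 0 1;0 0 -.2 0 0 0 1;0 0 -.2 0 0 0 1' >/dev/null
python3 -m crank '0 0 -.2 0 0 0 1;0 0 -.2 0 0 0 1;0 0 -.1 0 0 0 1;0 0 0 0 0 0 1;0 0 0 0 0 0 1' >/dev/null
python3 - <<'E'
from h import *
now();snap('wrist','w10.png');snap('scene');snap('top')
for c in('wrist','scene'):
 print([(round(d['conf'],2),np.round(inbed(c2w(c,d['point'])),3).tolist(),round(c2w(c,d['point'])[2],3)) for d in bot.spot_in(c,'patty0')])
for c in('scene','top','wrist'):
 for q in ('start_top','control'):print(c,q,[(round(d['conf'],2),np.round(c2w(c,d['point']),3).tolist()) for d in bot.spot_in(c,q)])
plan([((.60,.17,.30),5,5)])
E
```

```text
time_s: 54.5
tcp_pos: [0.5618, 0.0293, 0.0793]
tcp_rot: [-0.0, 0.682, 0.731, -0.0]
contact_force: [0.4, -0.5, 0.0]
grip_width: 0.0591
gripper_force: 20.0
time_s: 55.12
tcp_pos: [0.562, 0.0293, 0.0803]
tcp_rot: [0.0, 0.682, 0.731, 0.0]
contact_force: [0.0, 0.0, 0.5]
grip_width: 0.0862
gripper_force: 0.0
t 56.4 p [0.5615 0.0294 0.3292] psi 4.01 tilt [-0.0013  0.    ] F [-1.  -0.4 -0.2] w 0.0912 g 0.0 q6 -0.12
[(0.92, [0.011, 0.077], np.float64(0.079)), (0.77, [-0.239, 0.271], np.float64(0.024)), (0.63, [0.013, 0.007], np.float64(0.079)), (0.52, [0.009, -0.044], np.float64(0.079))]
[(0.97, [0.012, -0.074], np.float64(0.08)), (0.95, [0.014, 0.07], np.float64(0.08)), (0.72, [-0.214, 0.547], np.float64(0.021)), (0.71, [0.01, -0.004], np.float64(0.08)), (0.41, [-0.118, 0.015], np.float64(0.049)), (0.24, [-0.233, 0.468], np.float64(0.036))]
scene start_top [(0.65, [0.573, -0.114, 0.078]), (0.44, [0.635, 0.271, 0.091])]
scene control [(0.97, [0.646, 0.257, 0.068])]
top start_top [(0.59, [0.631, 0.279, 0.094]), (0.4, [0.672, -0.27, 0.031]), (0.35, [0.464, -0.377, 0.004])]
top control [(0.93, [0.63, 0.274, 0.065])]
wrist start_top [(0.25, [0.564, 0.037, 0.084])]
wrist control [(0.66, [0.64, 0.219, 0.051])]
-> [0.6  0.17 0.3 ] 5 mm/row 30 deg/row 0.2
0.110 0.038 0.024 -0.000 -0.000 -0.003
0.110 0.039 0.024 -0.000 -0.000 -0.003
0.110 0.039 0.024 -0.000 -0.000 -0.003
0.110 0.039 0.024 -0.000 -0.000 -0.003
0.110 0.040 0.024 -0.000 -0.000 -0.003
```

View pics/w10.png

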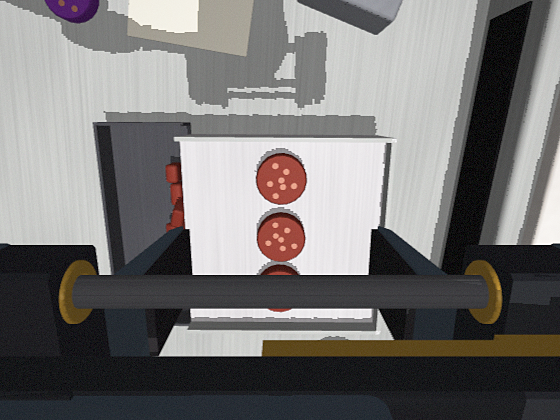

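All three patties lie flat in a row (281,178), (281,236), (281,290), inside the lips. The start button comes next.

```bash
python3 -m crank '.18 .04 .024 0 0 0 0;.18 .04 .024 0 0 0 0;.18 .04 .024 0 0 0 0;.18 .04 .024 0 0 0 0;.18 .04 .024 0 0 0 0' >/dev/null
python3 -m crank '.12 .03 0 0 0 0 0;.12 .03 0 0 0 0 0;0 0 0 0 0 0 0;0 0 0 0 0 0 0;0 0 0 0 0 0 0'
python3 - <<'E'
from h import *
now();im=snap('wrist')
for q in ('start_top','control'):print(q,[(round(d['conf'],2),np.round(c2w('wrist',d['point']),3).tolist()) for d in bot.spot_in('wrist',q)])
u=proj('wrist',(.633,.275,.093));x0,y0=(np.round(u)-65).astype(int);print(x0,y0)
cv2.imwrite('pics/w11.png',cv2.cvtColor(cv2.resize(im[y0:y0+130,x0:x0+130],None,fx=4,fy=4,interpolation=cv2.INTER_CUBIC),cv2.COLOR_RGB2BGR))
E
```

```text
time_s: 58.18
tcp_pos: [0.6069, 0.3172, 0.3003]
tcp_rot: [0.0, 0.682, 0.731, -0.0]
contact_force: [-0.8, 0.2, 0.2]
grip_width: 0.0002
gripper_force: 0.0
t 58.2 p [0.6069 0.3172 0.3003] psi 3.96 tilt [ 0.     -0.0001] F [-0.8  0.2  0.2] w 0.0002 g 0.0 q6 0.33
start_top [(0.59, [0.636, 0.284, 0.094])]
control [(0.75, [0.63, 0.296, 0.069])]
236 164
```

View pics/w11.png

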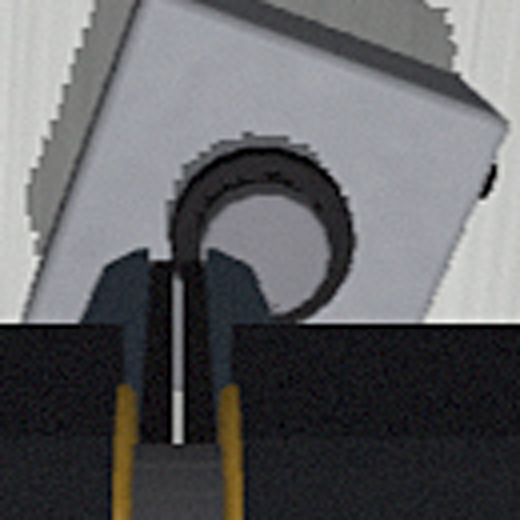

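```bash
python3 - <<'E'
from h import *
L,Rr,C=[(u[0]/4+236-.4,u[1]/4+164-.4) for u in((200,252),(331,252),(266,253))]
for z in(.085,.093,.1): print(z,ray('wrist',C,z),np.linalg.norm(ray('wrist',L,z)-ray('wrist',Rr,z)))
plan([((.634,.279,.15),5,5)])
E
```

```text
0.085 [0.63451094 0.2748137  0.085     ] 0.0359675434022696
0.093 [0.63382502 0.27725433 0.093     ] 0.0351961598871819
0.1 [0.63322484 0.27938989 0.1       ] 0.0345211993114803
-> [0.634 0.279 0.15 ] 5 mm/row 32 deg/row 0.2
-0.032 0.019 0.120 0.000 0.000 -0.003
-0.032 0.019 0.120 0.000 0.000 -0.003
-0.032 0.019 0.120 0.000 0.000 -0.003
-0.032 0.019 0.120 0.000 0.000 -0.003
-0.033 0.019 0.120 0.000 0.000 -0.003
```

```bash
python3 -m crank '-.034 .018 .13 0 0 0 0;-.034 .018 .13 0 0 0 0;-.034 .018 .13 0 0 0 0;-.034 .018 .13 0 0 0 0;-.034 .018 .12 0 0 0 0' 
python3 -m crank '0 0 .04 0 0 0 0;0 0 .04 0 0 0 0;0 0 .02 0 0 0 0;0 0 0 0 0 0 0;0 0 0 0 0 0 0' 
python3 -m crank '0 0 .01 0 0 0 0;0 0 .01 0 0 0 0;0 0 .01 0 0 0 0;0 0 0 0 0 0 0;0 0 0 0 0 0 0'
```

```text
time_s: 58.95
tcp_pos: [0.6324, 0.2767, 0.1392]
tcp_rot: [-0.0, 0.682, 0.731, -0.0]
contact_force: [-0.1, -0.6, 0.2]
grip_width: 0.0006
gripper_force: 0.0
time_s: 59.58
tcp_pos: [0.6326, 0.2776, 0.1159]
tcp_rot: [0.0, 0.682, 0.731, 0.0]
contact_force: [0.2, -0.0, -0.5]
grip_width: 0.0008
gripper_force: 0.0
time_s: 60.2
tcp_pos: [0.6323, 0.2773, 0.1076]
tcp_rot: [-0.0, 0.682, 0.731, -0.0]
contact_force: [0.3, -0.1, 0.0]
grip_width: 0.0004
gripper_force: 0.0
```

```bash
for i in 1; do python3 -m crank '0 0 .008 0 0 0 0;0 0 .008 0 0 0 0;0 0 0 0 0 0 0;0 0 0 0 0 0 0;0 0 0 0 0 0 0' | grep -E 'pos|contact'; done
python3 -m crank '0 0 .008 0 0 0 0;0 0 .004 0 0 0 0;0 0 0 0 0 0 0;0 0 0 0 0 0 0;0 0 0 0 0 0 0' | grep -E 'pos|contact'
```

```text
tcp_pos: [0.6324, 0.2774, 0.1038]
contact_force: [0.1, -0.1, 3.4]
tcp_pos: [0.6324, 0.2774, 0.1007]
contact_force: [1.7, -0.1, 4.9]
```

```bash
python3 -m crank '0 0 .006 0 0 0 0;0 0 0 0 0 0 0;0 0 0 0 0 0 0;0 0 0 0 0 0 0;0 0 0 0 0 0 0' | grep -E 'pos|contact'
python3 -m crank '0 0 .006 0 0 0 0;0 0 0 0 0 0 0;0 0 0 0 0 0 0;0 0 0 0 0 0 0;0 0 0 0 0 0 0' | grep -E 'pos|contact'
```

```text
tcp_pos: [0.6324, 0.2774, 0.1001]
contact_force: [-3.0, -1.1, 16.0]
tcp_pos: [0.6325, 0.2775, 0.0998]
contact_force: [-7.8, -3.1, 31.8]
```

The button is bottomed (position stops at 0.100 and the force rises to 32 N), so I release and retreat.

```bash
python3 -m crank '0 0 -.02 0 0 0 0;0 0 -.02 0 0 0 0;0 0 -.04 0 0 0 0;0 0 -.08 0 0 0 0;0 0 -.12 0 0 0 0'  | grep -E 'pos|contact'
python3 -m crank '0 0 -.15 0 0 0 0;0 0 -.15 0 0 0 0;0 0 -.15 0 0 0 0;0 -.1 -.1 0 0 0 0;0 -.1 0 0 0 0 0'  | grep -E 'pos|contact'
python3 -m crank '.1 -.1 0 0 0 0 0;.1 -.1 0 0 0 0 0;.1 -.1 0 0 0 0 0;0 0 0 0 0 0 0;0 0 0 0 0 0 0'  | grep -E 'time|pos|contact'
python3 - <<'E'
from h import *
snap('scene','s3.png')
for q in ('patty0','start_top','scraper','chip0'):print(q,[(round(d['conf'],2),np.round(c2w('scene',d['point']),3).tolist(),np.round(inbed(c2w('scene',d['point'])),3).tolist()) for d in bot.spot_in('scene',q)])
E
```

```text
tcp_pos: [0.6315, 0.2771, 0.1675]
contact_force: [1.0, -0.6, 0.9]
tcp_pos: [0.5824, 0.274, 0.3074]
contact_force: [0.8, 0.9, -0.3]
time_s: 64.58
tcp_pos: [0.5026, 0.3432, 0.3053]
contact_force: [0.4, 0.1, -0.0]
patty0 [(0.92, [0.568, 0.026, 0.077], [0.016, 0.069]), (0.77, [0.305, 0.223, 0.021], [-0.233, 0.282]), (0.68, [0.574, -0.115, 0.08], [0.013, -0.072]), (0.59, [0.571, -0.045, 0.081], [0.014, -0.003]), (0.55, [0.306, 0.492, 0.02], [-0.215, 0.55]), (0.49, [0.483, -0.383, 0.098], [-0.095, -0.334]), (0.29, [0.372, -0.284, 0.08], [-0.2, -0.228])]
start_top [(0.63, [0.48, -0.384, 0.102], [-0.098, -0.335]), (0.48, [0.637, 0.27, 0.092], [0.101, 0.307])]
scraper [(0.96, [0.692, -0.422, 0.079], [0.111, -0.387]), (0.62, [0.483, -0.385, 0.101], [-0.096, -0.336])]
chip0 [(0.43, [0.423, -0.063, 0.029], [-0.134, -0.011]), (0.37, [0.428, 0.012, 0.032], [-0.124, 0.064]), (0.17, [0.524, -0.06, 0.058], [-0.033, -0.015])]
```

View pics/s3.png

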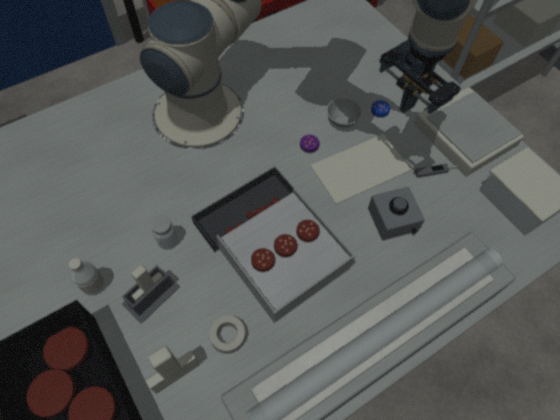

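The final view shows three patties on the clean bed, the chips in the tray, the scraper upright in its holder (140,280), the button up, and the bystanders unmoved. I hand in.

```bash
python3 -c "
from station import bot
print(bot.job_done())"
```

```text
the job is handed in; nothing more can be done
None
```

I handed the job in at about 65 s with all six chips in the tray, the scraper back upright in its holder, three patties flat in a row on the clean bed, and the button pressed down and released; I viewed 16 pictures, two over the limit of 14, and `job_done()` gave no verdict.

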